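# Put test blocks and paste syringes away in the dry box

### The job

Put the round steel test blocks and the diamond-paste syringes away in the dry box. Press the tab of its sprung hatch down once so that the hatch comes free and swings up, lay every block flat in the bay next to the hinge (stacked on one another) and every syringe in the bay next to the latch, lengthwise along the bay, then fold the hatch down and press the tab again until the latch holds it shut. Leave everything else on the bench where it stands.

Things in the scene. Friction and masses are not known exactly. Their poses are not given: they have to be found in the camera images.
- dry_box: Grey box fixed to the bench, 158 mm deep (x), 134 mm wide (y); origin at the centre of its underside, x away from the robot (latch to hinge side), y left. Walls 5 mm, rim 47 mm and floor 5 mm above the bench. A 4 mm divider along y, 32 mm above the bench, parts the latch-side from the hinge-side bay. Latch housing 36 mm wide on the front, to x = -111 mm, 46 mm high. Starts shut, latched.
- hatch (a joint): Hatch angle: 0 shut and latched, 1.80 rad fully open (leaning back a little), -0.040 pressed to its stop. A spring always urges it open and keeps it open (about 2 N at the tab when shut). Push-push latch: press the shut tab down 6.5 mm or more (to -0.036; stop at 7.2 mm) and let go: it is freed and swings up in 2 to 3 s; lower it, press as deep and let go: latched. 6 to 12 N is plenty.
- press_pad (a point): Top centre of the round black pad (26 mm) on the hatch's tab, where to press; moves with the hatch. 180 mm from the hinge line, 63 mm above the bench when latched. The tab is 50 mm wide and ends 196 mm from the hinge line; the plate, 142 mm wide, ends 169 mm from it. To shut the hatch, reach behind the raised plate, draw it over towards the robot and follow it down.
- hatch_hinge (a point): Middle of the hinge line (along y), at the far top edge of the box, 57 mm above the bench, 85 mm behind the box's origin; fixed. The hatch is a 5 mm aluminium plate: its underside lies in the plane through this line, its outer (upper) face 5 mm off it.
- block_bay (a point): Centre of the floor of the bay next to the hinge (far from the robot), 78 mm (x) by 124 mm (y) inside: room for one stack of blocks, centred; axes as the box.
- syringe_bay (a point): Centre of the floor of the bay next to the latch (near the robot), 66 mm (x) by 124 mm (y) inside; the syringes lie in it along y; axes as the box.
- block_1: Round flat steel hardness test block, a disc 64 mm across and 12 mm thick, about 0.28 kg, lying flat; origin at the centre of its underside. May be absent (None): 3 to 5 of the blocks and syringes are there.
- block_2: Round flat steel hardness test block, a disc 64 mm across and 15 mm thick, about 0.28 kg, lying flat; origin at the centre of its underside. May be absent (None): 3 to 5 of the blocks and syringes are there.
- block_3: Round flat steel hardness test block, a disc 60 mm across and 11 mm thick, about 0.28 kg, lying flat; origin at the centre of its underside. May be absent (None): 3 to 5 of the blocks and syringes are there.
- syringe_1: Diamond-paste syringe, 110 mm long along its y axis, lying down; origin midway along it, on its underside; its axis lies 10 mm above the origin. From y = -55 to +23 mm it is a round barrel 15 mm thick, from +23 to +55 mm it is 21 mm thick; it balances at about y = +10 mm. 25 g. May be absent (None).
- syringe_2: Diamond-paste syringe, 110 mm long along its y axis, lying down; origin midway along it, on its underside; its axis lies 10 mm above the origin. From y = -55 to +23 mm it is a round barrel 15 mm thick, from +23 to +55 mm it is 21 mm thick; it balances at about y = +10 mm. 25 g. May be absent (None).
- anvil: Bystander, to be left alone: grey steel vee anvil, 49 mm wide, 36 mm tall; origin at the centre of its underside.
- hex_wrench: Bystander, to be left alone: brass-coloured hex key, 124 mm long, lying flat; origin at the centre of its underside.
- tin: Bystander, to be left alone: small round blue tin, 55 mm across, 22 mm tall; origin at the centre of its underside.
- loupe: Bystander, to be left alone: black cup-shaped loupe, 38 mm across, 37 mm tall; origin at the centre of its underside.
Not all that is in view belongs to the job. Leave any green or red look-alike of the block_1 alone.

How it is judged:
On the way, in this order (a step that is already met when the one before it is completed fails the run):
1. the hatch has been freed and stands open (value of joint hatch above 1.25 rad), for 0.2 s.
2. with the hatch open, every block lies in the hinge-side bay and every syringe in the latch-side bay (x of block_1 in the frame of block_bay between -0.018 and 0.018 m and y of block_1 in the frame of block_bay between -0.036 and 0.036 m and z of block_1 in the frame of block_bay between -0.006 and 0.045 m and angle between each of block_1, block_2, block_3's own z axis and vertical below 0.45 rad and x of block_2 in the frame of block_bay between -0.018 and 0.018 m and y of block_2 in the frame of block_bay between -0.036 and 0.036 m and z of block_2 in the frame of block_bay between -0.006 and 0.045 m and x of block_3 in the frame of block_bay between -0.018 and 0.018 m and y of block_3 in the frame of block_bay between -0.036 and 0.036 m and z of block_3 in the frame of block_bay between -0.006 and 0.045 m and x of syringe_1 in the frame of syringe_bay between -0.034 and 0.034 m and y of syringe_1 in the frame of syringe_bay between -0.03 and 0.03 m and z of syringe_1 in the frame of syringe_bay between -0.006 and 0.045 m and x of syringe_2 in the frame of syringe_bay between -0.034 and 0.034 m and y of syringe_2 in the frame of syringe_bay between -0.03 and 0.03 m and z of syringe_2 in the frame of syringe_bay between -0.006 and 0.045 m and value of joint hatch above 1 rad), for 0.2 s.
At the end, for the whole second after the job is handed in: The hatch is shut and held by its latch (within 0.03 rad of 0), every block lies within the hinge-side bay, tilted less than 0.45 rad, every syringe within the latch-side bay, all below the hatch and at rest (x of block_1 in the frame of block_bay between -0.018 and 0.018 m and y of block_1 in the frame of block_bay between -0.036 and 0.036 m and z of block_1 in the frame of block_bay between -0.006 and 0.045 m and angle between each of block_1, block_2, block_3's own z axis and vertical below 0.45 rad and x of block_2 in the frame of block_bay between -0.018 and 0.018 m and y of block_2 in the frame of block_bay between -0.036 and 0.036 m and z of block_2 in the frame of block_bay between -0.006 and 0.045 m and x of block_3 in the frame of block_bay between -0.018 and 0.018 m and y of block_3 in the frame of block_bay between -0.036 and 0.036 m and z of block_3 in the frame of block_bay between -0.006 and 0.045 m and x of syringe_1 in the frame of syringe_bay between -0.034 and 0.034 m and y of syringe_1 in the frame of syringe_bay between -0.03 and 0.03 m and z of syringe_1 in the frame of syringe_bay between -0.006 and 0.045 m and x of syringe_2 in the frame of syringe_bay between -0.034 and 0.034 m and y of syringe_2 in the frame of syringe_bay between -0.03 and 0.03 m and z of syringe_2 in the frame of syringe_bay between -0.006 and 0.045 m and linear speed of each of block_1, block_2, block_3, syringe_1, syringe_2 below 0.03 m/s and value of joint hatch between -0.03 and 0.03 rad); the robot touches nothing.
It fails at once if a bystander was moved by more than 5 cm (distance of any of anvil, hex_wrench, tin, loupe from where it was at the start of the episode above 0.05 m).
Of block_1, block_2, block_3, syringe_1, syringe_2 only 3 to 5 are there at a start; the rules pass over those that are not, and their reading is None.
At some moment in a run one of block_3 may be knocked a few centimetres aside while the robot is not near it.
It also fails if it takes over 210 s, if anything falls off the work surface, if the arm or the gripper's body presses on something with over 40 N, if the wrist force passes 120 N, or if a joint passes its speed limit or range.

### The arm

A 6-joint arm with a two-finger parallel gripper is mounted at the origin on a cart in front of the work surface, level with it; the furniture and walls round the work are solid. World frame = base frame: x ahead of the robot, y to its left, z up, the work surface at z = 0. Lengths are in m, angles in rad, forces in N, time in s.
With the tool pointing down it reaches from about 0.35 to 0.775 m from the base axis. Payload 7.3 kg.
Tool frame: the origin (TCP) lies on the mounting face of the last link; the fingertips stand 178 mm ahead of it and the grasp point (between the pads) lies 159 mm ahead of it (robot.tcp_to_tips is the distance from the TCP to the fingertips, in m); z points along the fingers, y is the direction in which the jaws open and shut (so a half turn about z gives the same grasp; the last joint's range is limited). The gripper opens to 92 mm and grips with 3 to 60 N. Pads are 19 mm wide; open, the fingers measure 130 mm over their backs; the gripper's body (75 mm by 190 mm) begins 47 mm behind the grasp point.
Start: joints at [-1.478, 0.342, 1.524, -0, 1.275, -0.146], TCP at [0.124, -0.51, 0.405] pointing down, gripper open.
Joint ranges: [-2.53, 2.53], [-0.77, 2.02], [0.04, 2.7], [-1, 4.14], [0.28, 2.66], [-3.11, 3.11]. Speed limits (rad/s): [2.57, 2.57, 3.14, 3.14, 3.14, 3.14].

### API

Orientations are given as [roll, pitch, yaw] about the fixed x, y, z axes, in that order (R = Rz(yaw) Ry(pitch) Rx(roll)).
In Python, from cell import robot, viewer gives the robot as it stands.
- The arm moves only by the shell command python3 -m creep 'ROWS' [OPENING] [FORCE]. ROWS is JSON, a list that holds one entry, the list of rows, each a list of 6 numbers: the shift along the world's x, y, z in mm, then the turn, a rotation vector about the world's x, y, z in degrees. A call has 1 to 5 rows; each row shifts and turns the pose as measured when the row begins; what a row does not reach is not made up. A row lasts 1/12 s, in which the tool goes at most 41.7 mm and 7.16 degrees, less where a joint would pass 70% of its speed; a pose out of reach is approached as far as the arm can. A call with a gripper value outside its range is refused whole. OPENING is the closure, from -1 (fully open) to 1 (shut), set as the call begins (- or left out, the last holds). The fingers move at their own pace and stop on an object; FORCE is the grip in N (left out, the last holds). Time passes only in rows, so rows that do not move let the fingers close. It gives the time, the measured TCP pose, the force and the opening at its end, in the units of the state.
- robot.observe(): the state, without advancing time (a new reading comes with each control period).
- viewer.read_camera(name): name is "scene" or "top" or "wrist"; returns the picture (480x640x3 uint8, blue, green, red); there is no depth.
- viewer.camera_model(name): a dict with "fx", "fy", "cx", "cy" (pixels), "pose" (4x4, takes a point from camera to world coordinates); the wrist camera has in their place "mount" (4x4, takes a point from camera to tool coordinates, whose origin is the TCP and whose axes are the flange's). Camera axes: x right, y up, looking along -z (the intrinsics and any distortion apply to the point x, -y, -z); pixel columns grow to the right and rows downward; lengths in m; the calibration is good to about 2 mm. A picture is of the moment at which its call begins: read the wrist's pose just before it. camera_model takes no time and is no camera call.
- robot.hand_in(): hands the job in, once; it reports no verdict.
The state is a dict: "time": time; "qpos": joint angles; "qvel": joint speeds; "joint_efforts": joint torques, N m; "tool_pos": TCP position; "tool_rot": TCP orientation; "contact_force": force on the tool from outside, world axes, zero at the start; "torque": the same for the moment, N m; "opening": finger opening in m.
Only numpy, scipy, OpenCV 4.12 (cv2) and the standard library are available. Lean on these libraries where they do the work, as an engineer would, in place of code of your own. Each camera call takes 0.05 s, during which the arm holds its last target. There are 200 camera calls.

## Working session

There is one attempt and no reset: what is moved stays moved. The work goes in short steps, Python scripts to look and compute and a shell command to move; the robot and the scene stay as the last step left them, time stands still between calls to the robot, and variables do not carry over. Pictures are saved under pics/ and viewed, about 12 in all and at most 16, crops included, and the job is handed in when it is done.

```bash
mkdir -p pics; ls; python3 - <<'E'
from cell import robot, viewer
import cv2, json
print(robot.observe())
for n in("scene","top"):
    m=viewer.camera_model(n);print(n,m)
    cv2.imwrite(f"pics/{n}0.png",viewer.read_camera(n))
print(viewer.camera_model("wrist"))
E
```

```text
pics
{'time': 0.0, 'qpos': array([-1.47800961e+00,  3.42713758e-01,  1.52502973e+00,  5.77570834e-06,
        1.27541042e+00, -1.46021600e-01]), 'qvel': array([ 0.0006668 ,  0.00129378, -0.00065143,  0.00132828, -0.00069164,
       -0.00111276]), 'joint_efforts': array([ 3.33389020e-03, -4.31236267e+01, -2.44220316e+01,  7.21962657e-02,
        5.60846622e-02, -1.17844197e-04]), 'tool_pos': array([ 0.12418414, -0.50995491,  0.40404497]), 'tool_rot': array([-3.14004881e+00, -2.32632218e-04,  2.38806451e-01]), 'contact_force': array([-0.63843677, -0.05762018,  0.39330239]), 'torque': array([0.01956319, 0.01813687, 0.01879952]), 'opening': 0.09145651221398553}
scene {'fx': 522.0940134422697, 'fy': 522.0940134422697, 'cx': 323.4396278502956, 'cy': 239.81418075982776, 'pose': array([[-0.89554078,  0.29447162, -0.33360633,  0.05639966],
       [-0.44467933, -0.56470628,  0.69524608,  0.85867009],
       [ 0.01634065,  0.77096905,  0.63666294,  0.9585574 ],
       [ 0.        ,  0.        ,  0.        ,  1.        ]])}
top {'fx': 580.5953332014495, 'fy': 580.5953332014495, 'cx': 320.666857496784, 'cy': 237.49515756251614, 'pose': array([[-0.00780277,  0.99631314, -0.08543564,  0.41676709],
       [-0.99991475, -0.00866836, -0.00976521, -0.13987986],
       [-0.01046979,  0.08535216,  0.99629584,  1.65770537],
       [ 0.        ,  0.        ,  0.        ,  1.        ]])}
{'fx': 387.59187742234593, 'fy': 387.59187742234593, 'cx': 317.9891877423176, 'cy': 241.8774955755654, 'mount': array([[-1.02381547e-03,  9.66159768e-01,  2.57942346e-01,
         7.03985149e-02],
       [ 9.99999475e-01,  1.00256241e-03,  2.13921738e-04,
         1.66705463e-03],
       [-5.19207220e-05,  2.57942429e-01, -9.66160287e-01,
         2.15207143e-02],
       [ 0.00000000e+00,  0.00000000e+00,  0.00000000e+00,
         1.00000000e+00]])}
```

View pics/top0.png

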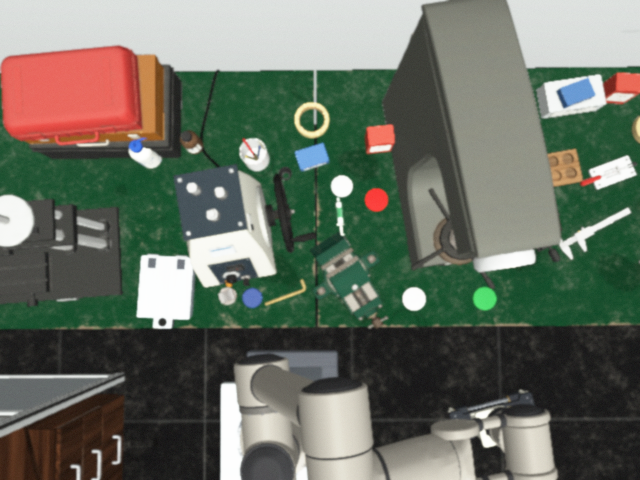

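View pics/scene0.png

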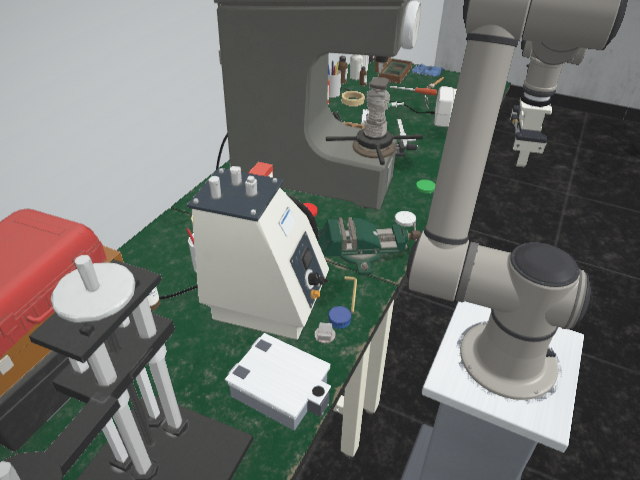

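The top picture shows the dry box (165,290) with its pad at (162,322), and pale discs at (342,186) and (414,299). A syringe is at (340,215), with red and green look-alikes at (376,200) and (485,298). Next I'll zoom in and compute positions.

```bash
cat > h.py <<'E'
from cell import robot, viewer
import cv2, numpy as np
from scipy.spatial.transform import Rotation as R
def pose(n):
    m=viewer.camera_model(n)
    if n!="wrist": return m,np.array(m["pose"])
    s=robot.observe();T=np.eye(4);T[:3,:3]=R.from_euler("xyz",s["tool_rot"]).as_matrix();T[:3,3]=s["tool_pos"]
    return m,T@np.array(m["mount"])
def ray(mp,u,v,z):
    m,P=mp
    d=P[:3,:3]@np.array([(u-m["cx"])/m["fx"],-(v-m["cy"])/m["fy"],-1]);return P[:3,3]+d*(z-P[2,3])/d[2]
def proj(mp,p):
    m,P=mp;q=P[:3,:3].T@(np.asarray(p)-P[:3,3]);return np.array([m["cx"]+m["fx"]*q[0]/-q[2],m["cy"]-m["fy"]*q[1]/-q[2]])
def st():
    s=robot.observe();print("t%.2f"%s["time"],"pos",(s["tool_pos"]*1e3).round(1),"rot",np.degrees(s["tool_rot"]).round(1),"F",s["contact_force"].round(1),"op",round(s["opening"]*1e3,1),"q",s["qpos"].round(2))
    return s
E
python3 - <<'E'
from h import *
im=cv2.imread("pics/top0.png");t=pose("top")
for n,u,v,z in [("discA",342,186,.013),("discB",414,299,.013),("red",376,200,.012),("green",485,298,.012),("syr",340,215,.01),("boxtop",165,290,.062),("pad",162,322,.063),("tin",252,298,.022),("anvil?",227,296,.036)]:
    print(n,ray(t,u,v,z).round(3))
a=cv2.resize(im[150:340,120:320],None,fx=3,fy=3,interpolation=cv2.INTER_CUBIC)
b=cv2.resize(im[150:340,310:520],None,fx=3,fy=3,interpolation=cv2.INTER_CUBIC)
cv2.imwrite("pics/a.png",a);cv2.imwrite("pics/b.png",b)
E
```

```text
discA [ 0.705 -0.186  0.013]
discB [ 0.382 -0.385  0.013]
red [ 0.664 -0.283  0.012]
green [ 0.383 -0.584  0.012]
syr [ 0.622 -0.179  0.01 ]
boxtop [0.413 0.304 0.062]
pad [0.326 0.311 0.063]
tin [0.388 0.07  0.022]
anvil? [0.395 0.138 0.036]
```

View pics/a.png

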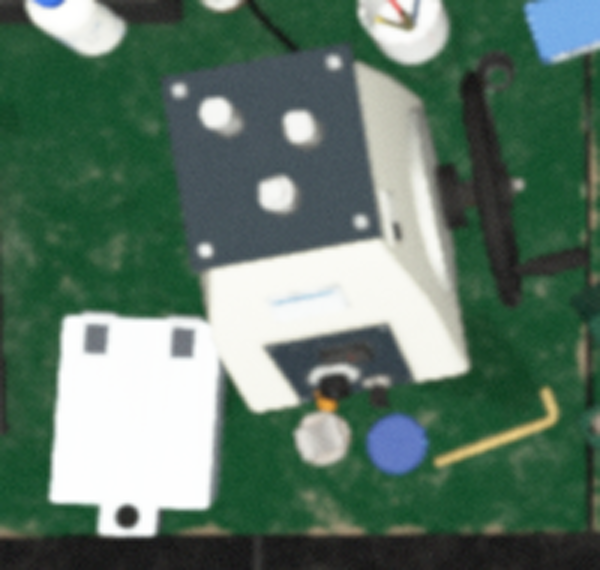

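View pics/b.png

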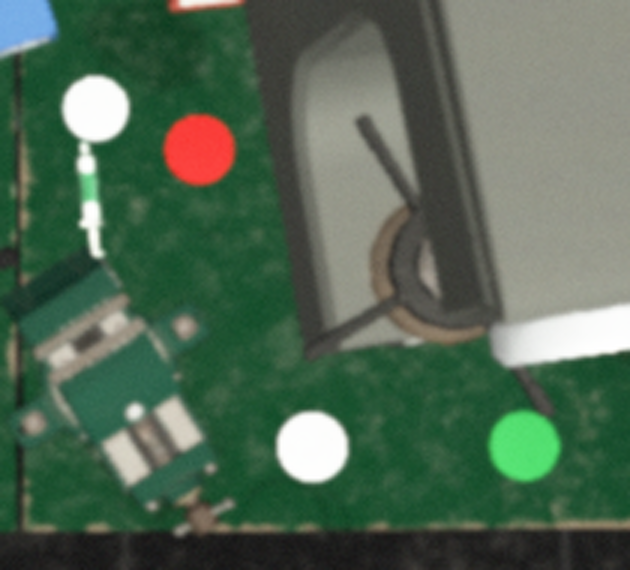

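Crop a (offset 120,150, 3x) shows the box with its pad at (127,516) and its plate edges. The anvil is at (322,440), the tin at (397,445) and the hex key at (495,430). Crop b shows the small pale disc A (95,108), the larger disc B (312,447), and one syringe from (85,143) to (100,258) next to the vise. I'll move over the work at height and look with the wrist camera.

```bash
python3 -m creep '[[[34,19,8,0,0,0],[34,19,8,0,0,0],[34,19,8,0,0,0],[34,19,8,0,0,0],[34,19,8,0,0,0]]]' 1
python3 -m creep '[[[25,34,0,0,0,0],[25,34,0,0,0,0],[25,34,0,0,0,0],[25,34,0,0,0,0],[0,0,0,0,0,0]]]'
python3 -m creep '[[[25,20,0,0,0,0],[25,20,0,0,0,0],[25,10,0,0,0,0],[25,10,0,0,0,0],[0,0,0,0,0,0]]]'
python3 - <<'E'
from h import *
st();cv2.imwrite("pics/w1.png",viewer.read_camera("wrist"))
E
```

```text
time: 0.52
tool_pos: [0.293, -0.4145, 0.441]
tool_rot: [-3.132, 0.003, 0.225]
contact_force: [0.7, -1.0, -0.1]
opening: 0.0633
time: 0.93
tool_pos: [0.3958, -0.2757, 0.4412]
tool_rot: [-3.132, -0.0, 0.23]
contact_force: [0.2, -0.3, -0.5]
opening: 0.0294
time: 1.35
tool_pos: [0.4995, -0.2111, 0.44]
tool_rot: [-3.131, 0.002, 0.233]
contact_force: [-0.9, -0.2, -1.3]
opening: 0.001
t1.35 pos [ 499.5 -211.1  440. ] rot [-1.794e+02  1.000e-01  1.330e+01] F [-0.9 -0.2 -1.3] op 1.0 q [-0.54  0.35  1.41  0.01  1.39  0.79]
```

View pics/w1.png

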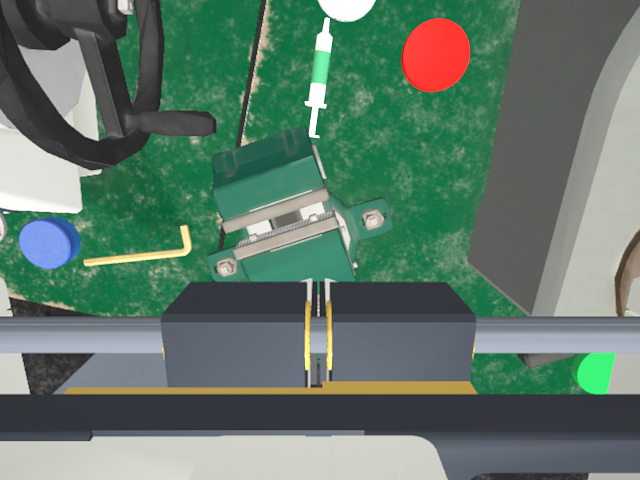

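The wrist picture shows the syringe with its tip at (327,20), flange at (316,103) and plunger end at (314,135), so its +y end points toward the robot. The vise is in front of it and the handwheel grip is at (210,123). Now I'll go to the box, turning to yaw ≈175°.

```bash
python3 -m creep '[[[-20,20,16,0,0,7],[-20,20,16,0,0,7],[-20,20,16,0,0,7],[-20,20,16,0,0,7],[-20,20,16,0,0,7]]]' 
python3 -m creep '[[[-8,22,0,0,0,7],[-8,22,0,0,0,7],[-4,22,0,0,0,7],[0,22,0,0,0,7],[0,22,0,0,0,7]]]'
python3 -m creep '[[[0,23,0,0,0,7],[0,23,0,0,0,7],[0,23,0,0,0,7],[0,23,0,0,0,7],[0,23,0,0,0,7]]]'
python3 -m creep '[[[0,23,0,0,0,7],[0,23,0,0,0,7],[0,23,0,0,0,7],[0,23,0,0,0,7],[0,23,0,0,0,7]]]'
python3 -m creep '[[[0,20,-20,0,0,7],[0,20,-20,0,0,7],[0,20,-20,0,0,7],[0,0,-20,0,0,0],[0,0,0,0,0,0]]]'
python3 - <<'E'
from h import *
st();mp=pose("wrist");im=viewer.read_camera("wrist");cv2.imwrite("pics/w2.png",im);np.savez("w2.npz",P=mp[1])
E
```

```text
time: 1.82
tool_pos: [0.3937, -0.1146, 0.5138]
tool_rot: [-3.118, 0.015, 0.855]
contact_force: [-0.1, 0.4, -0.3]
opening: 0.0007
time: 2.23
tool_pos: [0.364, -0.004, 0.5174]
tool_rot: [-3.124, 0.018, 1.48]
contact_force: [-0.9, -0.1, -0.2]
opening: 0.0004
time: 2.65
tool_pos: [0.3594, 0.1116, 0.5169]
tool_rot: [-3.122, 0.02, 2.106]
contact_force: [0.5, -0.9, -0.0]
opening: 0.0004
time: 3.07
tool_pos: [0.357, 0.2268, 0.516]
tool_rot: [-3.118, 0.021, 2.731]
contact_force: [0.6, -0.2, -0.5]
opening: 0.0003
time: 3.48
tool_pos: [0.3563, 0.2874, 0.433]
tool_rot: [-3.118, 0.022, 3.114]
contact_force: [0.1, -1.3, -0.2]
opening: 0.0008
t3.48 pos [356.3 287.4 433. ] rot [-178.7    1.2  178.4] F [ 0.1 -1.3 -0.2] op 0.8 q [ 0.52  0.19  1.65 -0.03  1.29 -1.01]
```

View pics/w2.png

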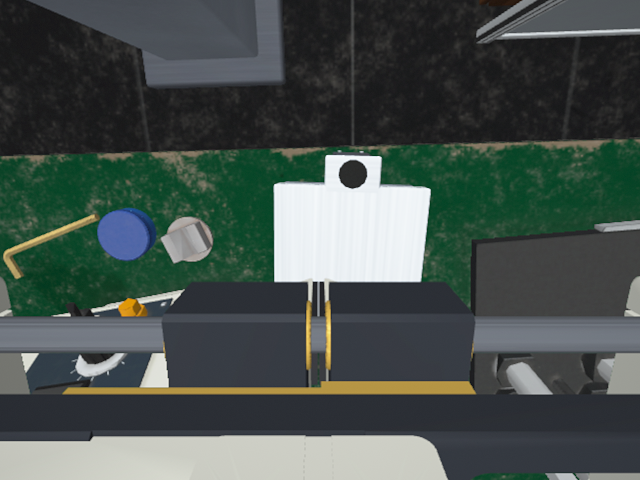

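The pad is at (353,174) and the plate's front corners are at (275,184) and (430,188).

```bash
python3 - <<'E'
from h import *
w=pose("wrist")
pad=ray(w,353,174,.063);l=ray(w,430,188,.06);r=ray(w,275,184,.06)
print(pad,l,r,np.linalg.norm(l-r))
d=l-r;print("yaw",np.degrees(np.arctan2(-d[0],d[1])))
print("edges",[ray(w,*p,.06) for p in((275,281),(423,281))])
t=pose("top");pt=ray(t,120+127/3,150+516/3,.063);print("top pad",pt)
for a,b in(((65,318),(50,500)),((212,322),(212,508))):
    p,q=[ray(t,120+c[0]/3,150+c[1]/3,.06) for c in(a,b)];e=p-q;print("top edge yaw",np.degrees(np.arctan2(e[1],e[0])),p)
E
```

```text
[0.32924715 0.30989028 0.063     ] [0.34401846 0.37943846 0.06      ] [0.33667725 0.23932812 0.06      ] 0.1403025314030356
yaw -2.9993238907956754
edges [array([0.4312434 , 0.23355079, 0.06      ]), array([0.43423328, 0.37733585, 0.06      ])]
top pad [0.32568776 0.30992064 0.063     ]
top edge yaw -3.6643951664661394 [0.50675595 0.37085238 0.06      ]
top edge yaw 0.6504382868100099 [0.50193598 0.23507888 0.06      ]
```

```bash
cat >> h.py <<'E'
def go(x,y,z,yaw,off=np.zeros(3)):
    "shift (mm) and rotvec (deg) still to go to a tool-down TCP pose"
    s=st();D=R.from_euler("xyz",[180,0,yaw],degrees=True)*R.from_euler("xyz",s["tool_rot"]).inv()
    print("  go d",((np.array([x,y,z])-s["tool_pos"])*1e3).round(1),"turn",np.degrees(D.as_rotvec()).round(1))
E
python3 - <<'E'
from h import *
go(.3285,.310,.250,177)
E
```

```text
t3.53 pos [356.7 287.4 434.9] rot [-178.7    1.4  178.4] F [-0.5 -0.7  0.2] op 0.6 q [ 0.52  0.19  1.64 -0.03  1.3  -1.01]
  go d [ -28.2   22.6 -184.9] turn [ 1.3  1.3 -1.4]
```

```bash
python3 -m creep '[[[-7,6,-38,0.3,0.3,-0.4],[-7,6,-38,0.3,0.3,-0.4],[-7,6,-38,0.3,0.3,-0.3],[-7,5,-38,0.4,0.4,-0.3],[0,0,-20,0,0,0]]]' 
python3 -m creep '[[[0,0,-8,0,0,0],[0,0,0,0,0,0]]]'
python3 - <<'E'
from h import *
go(.3285,.310,.241,177)
E
```

```text
time: 3.95
tool_pos: [0.3321, 0.3075, 0.2697]
tool_rot: [3.128, 0.021, 3.076]
contact_force: [-0.7, -0.0, 0.3]
opening: 0.0005
time: 4.12
tool_pos: [0.3325, 0.3058, 0.26]
tool_rot: [3.132, 0.018, 3.073]
contact_force: [-0.1, -0.4, 0.1]
opening: 0.0006
t4.12 pos [332.5 305.8 260. ] rot [179.4   1.  176.1] F [-0.1 -0.4  0.1] op 0.6 q [ 0.57  0.39  1.92 -0.    0.81 -0.93]
  go d [ -4.    4.2 -19. ] turn [-0.5  1.   0.9]
```

```bash
python3 -m creep '[[[-4,4,-8,-0.5,1,0.9],[0,0,-8,0,0,0],[0,0,-4,0,0,0],[0,0,-2,0,0,0]]]' 
python3 -m creep '[[[0,0,-3,0,0,0],[0,0,-2,0,0,0]]]'
python3 -m creep '[[[0,0,-2,0,0,0],[0,0,-2,0,0,0]]]'
python3 -m creep '[[[0,0,-2,0,0,0]]]'
```

```text
time: 4.45
tool_pos: [0.3315, 0.3103, 0.2419]
tool_rot: [3.136, 0.008, 3.087]
contact_force: [0.4, -1.0, 0.4]
opening: 0.0004
time: 4.62
tool_pos: [0.3318, 0.3105, 0.2375]
tool_rot: [3.135, 0.009, 3.087]
contact_force: [-1.2, -1.2, 1.6]
opening: 0.0006
time: 4.78
tool_pos: [0.3318, 0.3105, 0.2341]
tool_rot: [3.135, 0.01, 3.087]
contact_force: [-3.8, -2.5, 12.1]
opening: 0.0004
time: 4.87
tool_pos: [0.3318, 0.3105, 0.233]
tool_rot: [3.135, 0.01, 3.088]
contact_force: [-8.4, -6.0, 36.1]
opening: 0.0005
```

```bash
python3 -m creep '[[[0,0,30,0,0,0],[-3,0,40,0,0,0],[-3,0,40,0,0,0],[-3,0,40,0,0,0],[0,0,40,0,0,0]]]' 
python3 -m creep '[[[0,-10,40,0,0,0],[0,-10,30,0,0,0],[0,-10,0,0,0,0],[0,-10,0,0,0,0],[0,0,0,0,0,0]]]'
python3 -m creep '[[[0,0,0,0,0,0],[0,0,0,0,0,0],[0,0,0,0,0,0],[0,0,0,0,0,0],[0,0,0,0,0,0]]]'
python3 -m creep '[[[0,0,0,0,0,0],[0,0,0,0,0,0],[0,0,0,0,0,0],[0,0,0,0,0,0],[0,0,0,0,0,0]]]' -1
python3 -m creep '[[[0,0,0,0,0,0],[0,0,0,0,0,0],[0,0,0,0,0,0],[0,0,0,0,0,0],[0,0,0,0,0,0]]]'
python3 - <<'E'
from h import *
st();im=viewer.read_camera("wrist");cv2.imwrite("pics/w3.png",im)
E
```

```text
time: 5.28
tool_pos: [0.32, 0.3085, 0.4227]
tool_rot: [-3.138, -0.003, 3.087]
contact_force: [2.0, 0.5, -0.2]
opening: 0.0005
time: 5.7
tool_pos: [0.3188, 0.2672, 0.5043]
tool_rot: [3.133, 0.015, 3.089]
contact_force: [0.4, -0.4, -0.6]
opening: 0.0004
time: 6.12
tool_pos: [0.3191, 0.2675, 0.4994]
tool_rot: [3.138, 0.007, 3.088]
contact_force: [0.2, 0.0, -0.0]
opening: 0.001
time: 6.53
tool_pos: [0.3193, 0.2683, 0.498]
tool_rot: [3.139, 0.004, 3.089]
contact_force: [-0.1, 0.0, 0.2]
opening: 0.029
time: 6.95
tool_pos: [0.3193, 0.2683, 0.4983]
tool_rot: [3.139, 0.005, 3.089]
contact_force: [-1.3, -0.4, 0.3]
opening: 0.0624
t6.95 pos [319.3 268.3 498.3] rot [179.8   0.3 177. ] F [-1.3 -0.4  0.3] op 62.4 q [ 0.51  0.07  1.61 -0.    1.45 -1.  ]
```

View pics/w3.png

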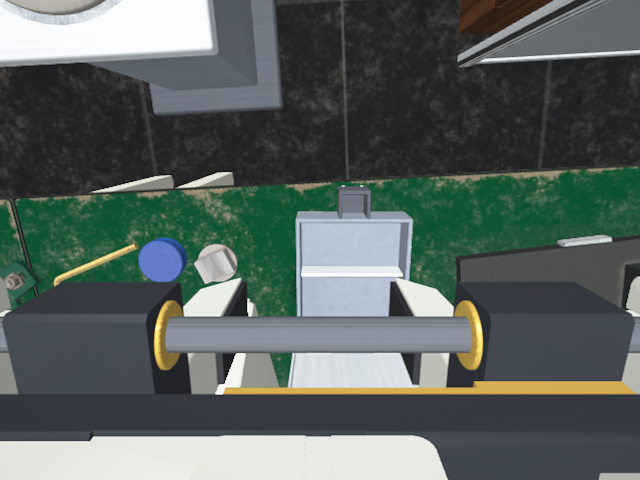

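The hatch is open: rim front corners at (297,213) and (411,213), divider at (302..402, 268–276).

```bash
python3 - <<'E'
from h import *
w=pose("wrist")
p=ray(w,297,213,.047);q=ray(w,411,213,.047)
print("front corners",p,q,np.linalg.norm(p-q))
d=q-p;yaw=np.arctan2(-d[0],d[1]);print(np.degrees(yaw))
c=lambda bx,by,o,y:(o+np.array([bx*np.cos(y)-by*np.sin(y),bx*np.sin(y)+by*np.cos(y)]))
f=(p+q)[:2]/2; print("origin from front",c(79,0,f*1000,yaw))
a=ray(w,302,272,.032);b=ray(w,402,272,.032);print("divider",a,b,c(6,0,(a+b)[:2]*500,yaw))
print("hyp pad origin yaw -3",c(95,0,np.array([328.5,310]),np.radians(-3)))
g=cv2.imread("pics/w3.png");cv2.imwrite("pics/w3c.png",cv2.resize(g[170:390,240:460],None,fx=2.7,fy=2.7,interpolation=cv2.INTER_CUBIC))
E
```

```text
front corners [0.3338192  0.24381007 0.047     ] [0.3407381  0.37203251 0.047     ] 0.1284089728654048
-3.0886945242143047
origin from front [416.16388969 303.66462771]
divider [0.40966456 0.24401887 0.032     ] [0.41627193 0.36536874 0.032     ] [418.95952746 304.37051305]
hyp pad origin yaw -3 [423.3698058  305.02808416]
```

View pics/w3c.png

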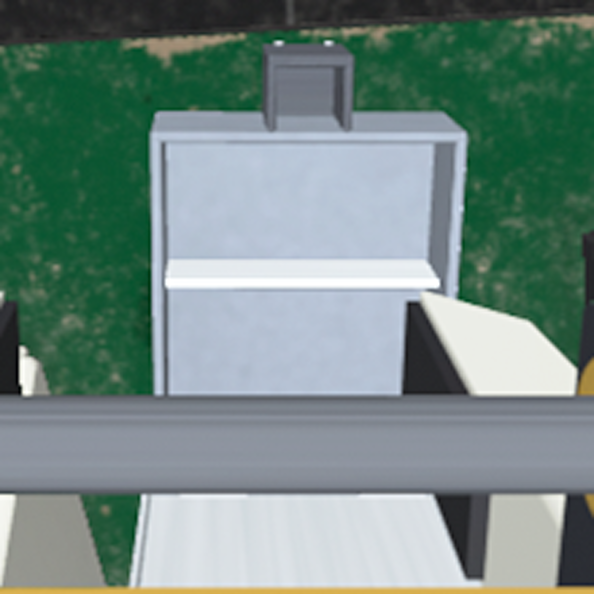

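The close-up puts the rim's front edge at crop row ≈128 and the divider top at ≈283, so the box origin is ≈(422, 304.5) mm with yaw −3°. Next I'll get obstacle and grasp positions from the earlier wrist picture.

```bash
python3 - <<'E'
from h import *
m=viewer.camera_model("wrist");T=np.eye(4);T[:3,:3]=R.from_euler("xyz",[-3.131,.002,.233]).as_matrix();T[:3,3]=[.4995,-.2111,.44]
w=(m,T@np.array(m["mount"]));t=pose("top")
for n,u,v,z in[("base corner",470,265,0),("base",535,315,0),("tip",327,20,.01),("flange",316,103,.01),("plunger end",314,135,.01),("vise rear top",305,128,.04),("vise rear l",215,165,.04),("lug",388,215,.01),("handle tip",213,123,.12),("red",436,55,.012)]: print(n,ray(w,u,v,z).round(3))
for n,u,v,z in[("handle tip top",317,238,.12),("syr tip",310+85/3,150+143/3,.01),("syr end",310+100/3,150+258/3,.01),("visescrew",382,318,.03),("vise fr",310+215/3,150+460/3,.04)]: print(n,ray(t,u,v,z).round(3))
E
python3 -m creep '[[[0,-20,5,0,0,-7],[0,-20,5,0,0,-7],[0,-20,5,0,0,-7],[0,-20,5,0,0,-7],[0,-20,5,0,0,-7]]]' -1
python3 -m creep '[[[5,-30,0,0,0,-7],[5,-30,0,0,0,-7],[5,-30,0,0,0,-7],[5,-30,0,0,0,-7],[5,-30,0,0,0,-7]]]'
python3 -m creep '[[[5,-30,0,0,0,-7],[5,-30,0,0,0,-7],[5,-30,0,0,0,-7],[5,-30,0,0,0,-7],[5,-30,0,0,0,-7]]]'
python3 -m creep '[[[0,-30,0,0,0,-7],[0,-30,0,0,0,-7],[0,-30,0,0,0,-7],[0,-30,0,0,0,-7],[0,-30,0,0,0,-7]]]'
python3 -m creep '[[[0,-30,-25,0,0,0],[0,-20,-25,0,0,0],[0,-20,-25,0,0,0],[0,0,-20,0,0,0],[0,0,0,0,0,0]]]'
python3 - <<'E'
from h import *
go(.372,-.39,.4,45);im=viewer.read_camera("wrist");cv2.imwrite("pics/w4.png",im)
E
```

```text
base corner [ 0.468 -0.389  0.   ]
base [ 0.427 -0.483  0.   ]
tip [ 0.67  -0.174  0.01 ]
flange [ 0.596 -0.18   0.01 ]
plunger end [ 0.565 -0.185  0.01 ]
vise rear top [ 0.569 -0.176  0.04 ]
vise rear l [ 0.516 -0.1    0.04 ]
lug [ 0.503 -0.281  0.01 ]
handle tip [ 0.556 -0.113  0.12 ]
red [ 0.664 -0.282  0.012]
handle tip top [ 0.547 -0.115  0.12 ]
syr tip [ 0.672 -0.175  0.01 ]
syr end [ 0.562 -0.188  0.01 ]
visescrew [ 0.33  -0.293  0.03 ]
vise fr [ 0.371 -0.291  0.04 ]
time: 7.42
tool_pos: [0.3187, 0.1673, 0.5227]
tool_rot: [3.14, 0.002, 2.467]
contact_force: [0.3, -0.4, 0.2]
opening: 0.0917
time: 7.83
tool_pos: [0.3419, 0.0123, 0.5249]
tool_rot: [3.134, 0.004, 1.841]
contact_force: [0.3, -0.1, 0.1]
opening: 0.0918
time: 8.25
tool_pos: [0.3656, -0.1457, 0.5259]
tool_rot: [3.131, 0.005, 1.216]
contact_force: [1.7, -0.8, 0.4]
opening: 0.0922
time: 8.67
tool_pos: [0.3644, -0.304, 0.526]
tool_rot: [3.13, 0.004, 0.591]
contact_force: [0.7, 0.6, 0.2]
opening: 0.0918
time: 9.08
tool_pos: [0.3625, -0.3839, 0.4271]
tool_rot: [3.125, 0.005, 0.576]
contact_force: [0.2, 0.6, -0.2]
opening: 0.0918
t9.08 pos [ 362.5 -383.9  427.1] rot [179.    0.3  33. ] F [ 0.2  0.6 -0.2] op 91.8 q [-0.96  0.33  1.48 -0.01  1.31  0.04]
  go d [  9.5  -6.1 -27.1] turn [ 0.9  0.4 12. ]
```

View pics/w4.png

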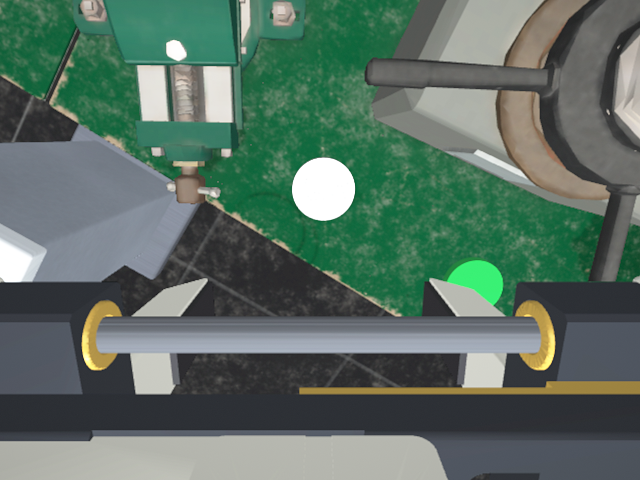

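The disc is at (324,189). The vise's right edge is at column ≈243 and the microscope's bar tip at (368,72), with its base corner at about (375,112). Jaws at yaw 133° clear both; I'll get the exact numbers.

```bash
python3 - <<'E'
from h import *
w=pose("wrist")
for z in(.05,.1,.15): print("bar",z,ray(w,366,72,z).round(3))
print("base corner",ray(w,375,118,0),ray(w,372,105,.06))
im=cv2.imread("pics/w4.png");msk=cv2.inRange(im,(235,235,235),(255,255,255));msk[:,:280]=0;msk[:,370:]=0;msk[:140]=0;msk[240:]=0
c=max(cv2.findContours(msk,0,2)[0],key=cv2.contourArea);e=cv2.fitEllipse(c);print(e)
p=ray(w,*e[0],.0135);print("disc",p,"diam",np.linalg.norm(ray(w,e[0][0]-e[1][0]/2,e[0][1],.0135)-ray(w,e[0][0]+e[1][0]/2,e[0][1],.0135)))
go(p[0],p[1],.30,133)
E
```

```text
bar 0.05 [ 0.493 -0.36   0.05 ]
bar 0.1 [ 0.483 -0.358  0.1  ]
bar 0.15 [ 0.473 -0.356  0.15 ]
base corner [ 0.472967   -0.39323798  0.        ] [ 0.47273326 -0.37836385  0.06      ]
((323.0880432128906, 188.56207275390625), (61.375816345214844, 61.74235153198242), 56.78187561035156)
disc [ 0.38663358 -0.38679526  0.0135    ] diam 0.062333593258734755
t9.13 pos [ 362.7 -384.1  429. ] rot [178.9   0.3  33. ] F [-1.   0.  -0.2] op 92.0 q [-0.96  0.33  1.48 -0.01  1.32  0.04]
  go d [  23.9   -2.7 -129. ] turn [  0.5   1.2 100. ]
```

```bash
python3 -m creep '[[[0,0,0,0,0,7],[0,0,0,0,0,7],[0,0,0,0,0,7],[0,0,0,0,0,7],[0,0,0,0,0,7]]]' 
python3 -m creep '[[[4,0,0,0,0,7],[4,0,0,0,0,7],[4,0,0,0,0,7],[4,0,0,0,0,7],[4,0,0,0,0,7]]]' 
python3 -m creep '[[[0,0,0,0,0,7],[0,0,0,0,0,7],[0,0,0,0,0,7],[0,0,0,0,0,7],[0,0,0,0,0,7]]]' 
python3 -m creep '[[[0,0,-30,0,0,7],[0,0,-30,0,0,5],[0,0,-30,0,0,0],[0,0,-30,0,0,0],[0,0,0,0,0,0]]]' 
python3 - <<'E'
from h import *
go(.385,-.386,.181,150);w=pose("wrist");im=viewer.read_camera("wrist");cv2.imwrite("pics/w5.png",im)
msk=cv2.inRange(im,(235,235,235),(255,255,255));msk[270:]=0
for c in cv2.findContours(msk,0,2)[0]:
    if cv2.contourArea(c)>3000: e=cv2.fitEllipse(c);print(e,ray(w,*e[0],.0135))
E
```

```text
time: 9.55
tool_pos: [0.364, -0.3826, 0.437]
tool_rot: [3.114, 0.008, 1.202]
contact_force: [0.0, 0.8, -0.4]
opening: 0.0914
time: 9.97
tool_pos: [0.3857, -0.3796, 0.4488]
tool_rot: [3.105, 0.02, 1.827]
contact_force: [-0.3, -0.0, -0.7]
opening: 0.0925
time: 10.38
tool_pos: [0.388, -0.3761, 0.4606]
tool_rot: [3.104, 0.035, 2.452]
contact_force: [0.2, -0.3, 0.3]
opening: 0.0915
time: 10.8
tool_pos: [0.3901, -0.3736, 0.3509]
tool_rot: [3.113, 0.058, 2.681]
contact_force: [-1.1, 0.2, -0.3]
opening: 0.0918
t10.80 pos [ 390.1 -373.6  350.9] rot [178.4   3.3 153.6] F [-1.1  0.2 -0.3] op 91.8 q [-0.92  0.41  1.58  0.06  1.11 -2.05]
  go d [  -5.1  -12.4 -169.9] turn [ 0.1  3.7 -3.6]
((290.3619079589844, 198.1145477294922), (74.26321411132812, 76.29519653320312), 109.53662872314453) [ 0.38355307 -0.38548296  0.0135    ]
```

```bash
python3 -m creep '[[[-2,-6,-25,0,2,-2],[-2,-6,-25,0,2,-2],[0,0,-25,0,0,0],[0,0,-20,0,0,0],[0,0,0,0,0,0]]]' 
python3 - <<'E'
from h import *
go(.3845,-.386,.181,150)
E
```

```text
time: 11.27
tool_pos: [0.3911, -0.3897, 0.2735]
tool_rot: [-3.122, 0.024, 2.61]
contact_force: [-0.5, 0.5, 0.7]
opening: 0.0919
t11.27 pos [ 391.1 -389.7  273.5] rot [-178.9    1.4  149.6] F [-0.5  0.5  0.7] op 91.9 q [-0.92  0.52  1.63 -0.01  0.96 -1.95]
  go d [ -6.6   3.7 -92.5] turn [1.6 0.6 0.5]
```

```bash
python3 -m creep '[[[-3,2,-20,0.8,0.3,0.3],[-3,2,-20,0.8,0.3,0.2],[0,0,-20,0,0,0],[0,0,-12,0,0,0],[0,0,0,0,0,0]]]' 
python3 - <<'E'
from h import *
go(.3845,-.386,.181,150)
E
```

```text
time: 11.68
tool_pos: [0.3902, -0.3904, 0.2156]
tool_rot: [-3.133, 0.023, 2.62]
contact_force: [-0.8, 0.4, -0.1]
opening: 0.0918
t11.68 pos [ 390.2 -390.4  215.6] rot [-179.5    1.3  150.1] F [-0.8  0.4 -0.1] op 91.8 q [-0.92  0.6   1.68  0.    0.83 -1.97]
  go d [ -5.7   4.4 -34.6] turn [ 1.1  0.9 -0.1]
```

```bash
python3 -m creep '[[[-6,4,-12,1.1,0.9,0],[-2,1,-12,0,0,0],[0,0,-8,0,0,0],[0,0,0,0,0,0]]]' 
python3 - <<'E'
from h import *
go(.3845,-.386,.181,150)
E
```

```text
time: 12.02
tool_pos: [0.3835, -0.387, 0.1885]
tool_rot: [-3.138, 0.007, 2.621]
contact_force: [-0.2, -0.1, -0.8]
opening: 0.092
t12.02 pos [ 383.5 -387.   188.5] rot [-179.8    0.4  150.2] F [-0.2 -0.1 -0.8] op 92.0 q [-0.93  0.64  1.71 -0.    0.78 -1.98]
  go d [ 1.   1.  -7.5] turn [ 0.4  0.2 -0.2]
```

```bash
python3 -m creep '[[[0,0,-6,0,0,0],[0,0,-1,0,0,0],[0,0,0,0,0,0]]]' 
python3 -m creep '[[[0,0,0,0,0,0],[0,0,0,0,0,0],[0,0,0,0,0,0],[0,0,0,0,0,0],[0,0,0,0,0,0]]]' 1 40
python3 -m creep '[[[0,0,0,0,0,0],[0,0,0,0,0,0],[0,0,10,0,0,0],[0,0,15,0,0,0],[0,0,30,0,0,0]]]'
```

```text
time: 12.27
tool_pos: [0.3839, -0.3876, 0.1826]
tool_rot: [-3.138, 0.008, 2.621]
contact_force: [-1.1, -0.1, -0.5]
opening: 0.0919
time: 12.68
tool_pos: [0.3843, -0.3877, 0.1836]
tool_rot: [-3.137, 0.009, 2.621]
contact_force: [0.4, -0.1, -1.6]
opening: 0.0633
time: 13.1
tool_pos: [0.3826, -0.3857, 0.2347]
tool_rot: [3.14, -0.004, 2.621]
contact_force: [-0.5, -0.0, -3.3]
opening: 0.0623
```

```bash
python3 -m creep '[[[0,0,35,0,0,0],[0,0,40,0,0,0],[0,0,40,0,0,0],[0,0,40,0,0,0],[0,0,40,0,0,0]]]' 
python3 -m creep '[[[-3,30,30,0,0,0],[-3,40,20,0,0,0],[-3,40,10,0,0,0],[-3,40,0,0,0,0],[0,40,0,0,0,0]]]' 
python3 -m creep '[[[0,40,0,0,0,0],[0,40,0,0,0,0],[0,40,0,0,0,0],[0,40,0,0,0,0],[0,40,0,0,0,0]]]' 
python3 -m creep '[[[0,40,0,0,0,4],[0,40,0,0,0,6],[0,40,0,0,0,6],[0,40,0,0,0,6],[0,40,0,0,0,5]]]' 
python3 - <<'E'
from h import *
go(.457,.3027,.30,177)
E
```

```text
time: 13.52
tool_pos: [0.38, -0.3825, 0.4356]
tool_rot: [3.135, -0.017, 2.621]
contact_force: [0.6, -1.2, -4.4]
opening: 0.0625
time: 13.93
tool_pos: [0.3647, -0.1962, 0.5059]
tool_rot: [-3.14, 0.003, 2.611]
contact_force: [1.3, 0.6, -2.5]
opening: 0.0627
time: 14.35
tool_pos: [0.3582, 0.012, 0.509]
tool_rot: [-3.141, 0.007, 2.606]
contact_force: [1.6, -0.5, -3.3]
opening: 0.0625
time: 14.77
tool_pos: [0.3509, 0.2202, 0.5121]
tool_rot: [3.141, 0.011, 3.095]
contact_force: [1.3, -0.9, -3.2]
opening: 0.0625
t14.77 pos [350.9 220.2 512.1] rot [180.    0.6 177.3] F [ 1.3 -0.9 -3.2] op 62.5 q [ 0.38  0.06  1.59 -0.    1.48 -1.15]
  go d [ 106.1   82.5 -212.1] turn [ 0.   0.6 -0.3]
```

```bash
python3 - <<'E'
from h import *
t=cv2.imread("pics/top0.png")[180:310,0:220];s=cv2.imread("pics/scene0.png")[180:480,0:350]
t=cv2.resize(t,None,fx=2.3,fy=2.3,interpolation=cv2.INTER_CUBIC)
o=np.zeros((600,800,3),np.uint8);o[:t.shape[0],:t.shape[1]]=t;o[300:600,:350]=s
w=viewer.read_camera("wrist");o[300:600,400:800]=cv2.resize(w,(400,300));cv2.imwrite("pics/c6.png",o)
E
```

```text
(no output)
```

View pics/c6.png

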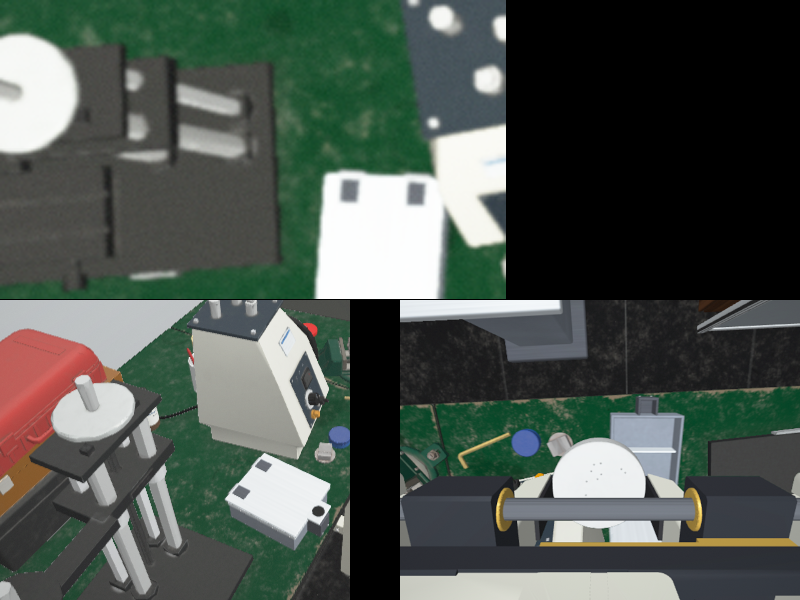

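The composite shows the held disc level between the fingers. The neighbouring machine's columns start well left of the box, so placing is clear.

```bash
python3 -m creep '[[[26,20,-10,0,0.3,0],[26,20,-20,0,0.3,0],[26,20,-38,0,0,0],[26,20,-38,0,0,0],[0,0,-38,0,0,0]]]' 
python3 -m creep '[[[0,0,-30,0,0,0],[0,0,-15,0,0,0],[0,0,0,0,0,0]]]' 
python3 - <<'E'
from h import *
go(.457,.3027,.191,177)
E
```

```text
time: 15.23
tool_pos: [0.4448, 0.3083, 0.3858]
tool_rot: [3.125, 0.019, 3.121]
contact_force: [-0.1, -0.6, -3.7]
opening: 0.0626
time: 15.48
tool_pos: [0.443, 0.3079, 0.3305]
tool_rot: [3.133, 0.004, 3.122]
contact_force: [-0.3, 0.7, -3.3]
opening: 0.0626
t15.48 pos [443.  307.9 330.5] rot [179.5   0.2 178.9] F [-0.3  0.7 -3.3] op 62.6 q [ 0.46  0.44  1.6   0.01  1.1  -1.09]
  go d [  14.    -5.2 -139.5] turn [-0.5  0.2 -1.9]
```

```bash
python3 -m creep '[[[7,-3,-20,-0.3,0.1,-1],[7,-3,-25,-0.2,0.1,-0.9],[0,0,-25,0,0,0],[0,0,-20,0,0,0],[0,0,0,0,0,0]]]' 
python3 - <<'E'
from h import *
go(.457,.3027,.191,177)
E
```

```text
time: 15.9
tool_pos: [0.4583, 0.3015, 0.244]
tool_rot: [3.14, 0.006, 3.086]
contact_force: [0.1, -0.6, -2.7]
opening: 0.0626
t15.90 pos [458.3 301.5 244. ] rot [179.9   0.4 176.8] F [ 0.1 -0.6 -2.7] op 62.6 q [ 0.44  0.56  1.66 -0.    0.91 -1.07]
  go d [ -1.3   1.2 -53. ] turn [-0.1  0.4  0.2]
```

```bash
python3 -m creep '[[[-1,1,-20,0,0.4,0],[0,0,-18,0,0,0],[0,0,-8,0,0,0],[0,0,-4,0,0,0],[0,0,0,0,0,0]]]' 
python3 - <<'E'
from h import *
go(.457,.3027,.191,177)
E
```

```text
time: 16.32
tool_pos: [0.4602, 0.3036, 0.2017]
tool_rot: [3.135, 0.008, 3.086]
contact_force: [-0.9, -0.1, -2.8]
opening: 0.0627
t16.32 pos [460.2 303.6 201.7] rot [179.6   0.5 176.8] F [-0.9 -0.1 -2.8] op 62.7 q [ 0.44  0.63  1.69  0.    0.82 -1.07]
  go d [ -3.2  -0.9 -10.7] turn [-0.4  0.5  0.2]
```

```bash
python3 -m creep '[[[-3,-1,-6,-0.4,0.5,0],[0,0,-3,0,0,0],[0,0,-2,0,0,0],[0,0,0,0,0,0]]]' 
python3 -m creep '[[[0,0,-2,0,0,0],[0,0,0,0,0,0]]]' 
python3 -m creep '[[[0,0,0,0,0,0],[0,0,0,0,0,0],[0,0,0,0,0,0],[0,0,0,0,0,0]]]' -0.57
```

```text
time: 16.65
tool_pos: [0.4581, 0.3031, 0.1941]
tool_rot: [3.14, 0.005, 3.086]
contact_force: [-0.5, -0.2, -3.3]
opening: 0.0625
time: 16.82
tool_pos: [0.4583, 0.3033, 0.1925]
tool_rot: [3.14, 0.006, 3.086]
contact_force: [-0.8, -0.5, -2.8]
opening: 0.0623
time: 17.15
tool_pos: [0.459, 0.3036, 0.1939]
tool_rot: [3.138, 0.009, 3.086]
contact_force: [-0.7, -0.5, 0.4]
opening: 0.0719
```

Disc B is in the bay and released. Now to disc A.

```bash
python3 -m creep '[[[0,0,30,0,0,0],[0,0,40,0,0,0],[0,0,40,0,0,0],[-10,0,40,0,0,0],[-20,-10,40,0,0,0]]]' 
python3 -m creep '[[[-25,-20,25,0,0,0],[-25,-20,25,0,0,0],[-10,-30,25,0,0,0],[0,-40,20,0,0,0],[0,-40,0,0,0,0]]]' -1
python3 -m creep '[[[0,-40,0,0,0,4],[0,-40,0,0,0,4],[0,-40,0,0,0,4],[0,-40,0,0,0,4],[0,-40,0,0,0,4]]]' 
python3 -m creep '[[[0,-40,0,0,0,4],[0,-40,0,0,0,4],[10,-30,0,0,0,4],[20,-10,0,0,0,4],[30,0,0,0,0,4]]]' 
python3 -m creep '[[[40,0,0,0,0,0],[40,0,0,0,0,0],[40,0,-15,0,0,0],[40,0,-20,0,0,0],[20,0,-20,0,0,0]]]' 
python3 -m creep '[[[0,0,-20,0,0,0],[0,0,0,0,0,0]]]' 
python3 - <<'E'
from h import *
go(.705,-.186,.3,215);im=viewer.read_camera("wrist");cv2.imwrite("pics/w7.png",im)
E
```

```text
time: 17.57
tool_pos: [0.4298, 0.2935, 0.3782]
tool_rot: [-3.138, -0.005, 3.085]
contact_force: [-0.1, -0.6, 0.2]
opening: 0.0724
time: 17.98
tool_pos: [0.3639, 0.147, 0.4841]
tool_rot: [3.137, 0.013, 3.095]
contact_force: [1.5, -1.4, 0.8]
opening: 0.0915
time: 18.4
tool_pos: [0.3593, -0.0549, 0.4889]
tool_rot: [3.14, 0.026, -2.83]
contact_force: [0.9, -0.3, -1.1]
opening: 0.0918
time: 18.82
tool_pos: [0.414, -0.1872, 0.4915]
tool_rot: [-3.136, 0.026, -2.475]
contact_force: [0.5, -1.1, 0.0]
opening: 0.0917
time: 19.23
tool_pos: [0.5962, -0.1894, 0.4425]
tool_rot: [-3.123, 0.032, -2.478]
contact_force: [-0.2, 0.2, 0.3]
opening: 0.0919
time: 19.4
tool_pos: [0.5998, -0.1886, 0.4158]
tool_rot: [-3.129, 0.03, -2.476]
contact_force: [-0.8, 0.2, -0.1]
opening: 0.092
t19.40 pos [ 599.8 -188.6  415.8] rot [-179.3    1.7 -141.9] F [-0.8  0.2 -0.1] op 92.0 q [-0.43  0.52  1.21  0.02  1.39 -2.67]
  go d [ 105.2    2.6 -115.8] turn [-0.4  1.8 -3.1]
```

View pics/w7.png

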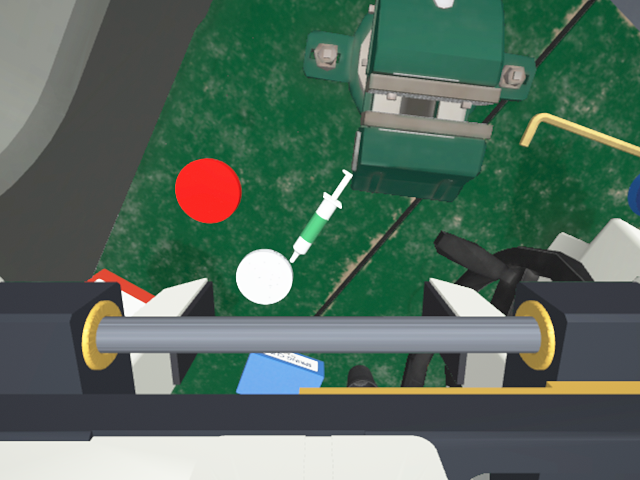

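Disc A is at (264,276), the red look-alike at (208,190) and the blue pack at (280,372). The syringe runs from its tip (294,260) to its plunger end (348,174), and the wheel is at the right, column > 410.

```bash
python3 - <<'E'
from h import *
w=pose("wrist");im=cv2.imread("pics/w7.png")
msk=cv2.inRange(im,(215,215,215),(255,255,255));msk[310:]=0;msk[:,:225]=0;msk[:,292:]=0;msk[:240]=0
c=max(cv2.findContours(msk,0,2)[0],key=cv2.contourArea);e=cv2.fitEllipse(cv2.convexHull(c));print(e)
p=ray(w,*e[0],.011);print("A",p,"diam",np.linalg.norm(ray(w,e[0][0]-e[1][0]/2,e[0][1],.011)-ray(w,e[0][0]+e[1][0]/2,e[0][1],.011)))
a,b,f=[ray(w,*q,.01) for q in((294,260),(348,174),(333,199))];d=a-b;print("syr tip",a,"end",b,"flange",f,np.linalg.norm(d),np.degrees(np.arctan2(d[1],d[0])))
for z in (.05,.15,.25):print("wheel",ray(w,437,240,z).round(3),ray(w,415,360,z).round(3))
go(p[0],p[1],.3,215)
E
```

```text
((264.01690673828125, 276.5906677246094), (54.07035446166992, 56.024253845214844), 99.91565704345703)
A [ 0.70806975 -0.18746221  0.011     ] diam 0.05768518094655592
syr tip [ 0.67363002 -0.17353238  0.01      ] end [ 0.56916562 -0.18582004  0.01      ] flange [ 0.59765873 -0.18186893  0.01      ] 0.1051845833216808 6.708611350866339
wheel [ 0.563 -0.088  0.05 ] [ 0.67  -0.018  0.05 ]
wheel [ 0.558 -0.13   0.15 ] [ 0.634 -0.08   0.15 ]
wheel [ 0.554 -0.172  0.25 ] [ 0.599 -0.143  0.25 ]
t19.45 pos [ 599.8 -188.7  417.9] rot [-179.1    1.8 -141.9] F [ 0.1  0.1 -0.3] op 91.8 q [-0.43  0.52  1.2   0.02  1.39 -2.67]
  go d [ 108.3    1.3 -117.9] turn [-0.4  1.9 -3.1]
```

```bash
python3 -m creep '[[[36,0,-5,-0.2,0.9,-1],[36,0,-10,-0.2,1,-1],[36,1,-15,0,0,-1],[0,0,-25,0,0,0],[0,0,0,0,0,0]]]' 
python3 - <<'E'
from h import *
go(.707,-.187,.181,215)
E
```

```text
time: 19.87
tool_pos: [0.7085, -0.1884, 0.3694]
tool_rot: [-3.137, 0.001, -2.535]
contact_force: [-2.2, -0.2, -1.1]
opening: 0.0917
t19.87 pos [ 708.5 -188.4  369.4] rot [-1.797e+02  1.000e-01 -1.452e+02] F [-2.2 -0.2 -1.1] op 91.7 q [-0.36  0.77  0.87 -0.    1.49 -2.54]
  go d [  -1.5    1.4 -188.4] turn [0.2 0.2 0.2]
```

```bash
python3 -m creep '[[[-1,1,-30,0.2,0.2,0],[0,0,-30,0,0,0],[0,0,-30,0,0,0],[0,0,-20,0,0,0],[0,0,0,0,0,0]]]' 
python3 - <<'E'
from h import *
go(.707,-.187,.181,215)
E
```

```text
time: 20.28
tool_pos: [0.7051, -0.189, 0.2725]
tool_rot: [-3.128, 0.01, -2.536]
contact_force: [-0.3, 0.6, 0.3]
opening: 0.092
t20.28 pos [ 705.1 -189.   272.5] rot [-179.2    0.5 -145.3] F [-0.3  0.6  0.3] op 92.0 q [-0.37  0.83  1.03  0.    1.27 -2.54]
  go d [  1.9   2.  -91.5] turn [0.3 0.9 0.3]
```

```bash
python3 -m creep '[[[1,2,-25,0.3,0.9,0.3],[0,0,-25,0,0,0],[0,0,-15,0,0,0],[0,0,0,0,0,0]]]' 
python3 - <<'E'
from h import *
go(.707,-.187,.182,215)
w=pose("wrist");im=viewer.read_camera("wrist");cv2.imwrite("pics/w8.png",im);print(proj(w,[.707,-.187,.011]))
E
```

```text
time: 20.62
tool_pos: [0.706, -0.1893, 0.2214]
tool_rot: [-3.128, 0.008, -2.533]
contact_force: [-0.7, 0.2, -0.8]
opening: 0.0918
t20.62 pos [ 706.  -189.3  221.4] rot [-179.2    0.5 -145.1] F [-0.7  0.2 -0.8] op 91.8 q [-0.37  0.88  1.07 -0.    1.17 -2.55]
  go d [  1.    2.3 -39.4] turn [0.4 0.8 0.1]
[329.94223132 276.97834758]
```

View pics/w8.png

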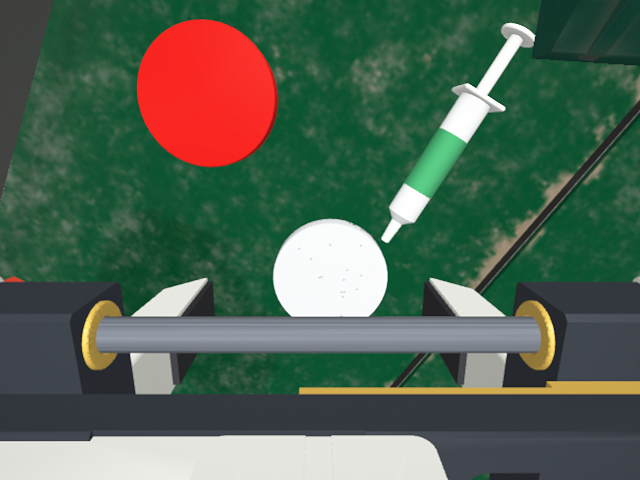

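The disc is centred between the fingers at (330,275) and the syringe tip at (385,240) is clear.

```bash
python3 -m creep '[[[1,2,-15,0.4,0.8,0],[0,0,-15,0,0,0],[0,0,-8,0,0,0],[0,0,-5,0,0,0],[0,0,0,0,0,0]]]' 
python3 - <<'E'
from h import *
go(.707,-.187,.182,215)
E
```

```text
time: 21.08
tool_pos: [0.7091, -0.1882, 0.185]
tool_rot: [-3.131, 0.008, -2.533]
contact_force: [-0.1, -0.6, -0.7]
opening: 0.0918
t21.08 pos [ 709.1 -188.2  185. ] rot [-179.4    0.4 -145.1] F [-0.1 -0.6 -0.7] op 91.8 q [-0.36  0.92  1.09  0.    1.12 -2.54]
  go d [-2.1  1.2 -3. ] turn [0.2 0.7 0.1]
```

```bash
python3 -m creep '[[[-2,1,-3,0,0.4,0],[0,0,-1,0,0,0],[0,0,0,0,0,0]]]' 
python3 -m creep '[[[0,0,0,0,0,0],[0,0,0,0,0,0],[0,0,0,0,0,0],[0,0,0,0,0,0],[0,0,0,0,0,0]]]' 1 40
python3 -m creep '[[[0,0,0,0,0,0],[0,0,0,0,0,0],[0,0,10,0,0,0],[0,0,20,0,0,0],[0,0,30,0,0,0]]]'
```

```text
time: 21.33
tool_pos: [0.707, -0.1871, 0.1803]
tool_rot: [-3.136, 0.001, -2.533]
contact_force: [-0.3, -0.5, -0.1]
opening: 0.092
time: 21.75
tool_pos: [0.7073, -0.187, 0.1815]
tool_rot: [-3.135, 0.002, -2.533]
contact_force: [0.2, 1.0, 0.1]
opening: 0.0629
time: 22.17
tool_pos: [0.7048, -0.1862, 0.2348]
tool_rot: [3.134, -0.008, -2.533]
contact_force: [-0.0, -0.6, -2.6]
opening: 0.0587
```

```bash
python3 -m creep '[[[0,0,40,0,0,0],[0,0,40,0,0,0],[-10,0,40,0,0,0],[-35,0,40,0,0,0],[-40,0,40,0,0,0]]]' 
python3 -m creep '[[[-40,0,20,0,0,0],[-40,0,15,0,0,0],[-40,0,10,0,0,0],[-40,5,10,0,0,0],[-40,5,5,0,0,0]]]' 
python3 -m creep '[[[-35,20,0,0,0,-4],[-10,38,0,0,0,-4],[0,40,0,0,0,-4],[0,40,0,0,0,-4],[0,40,0,0,0,-4]]]' 
python3 -m creep '[[[0,40,0,0,0,-4],[0,40,0,0,0,-4],[0,40,0,0,0,-4],[0,40,0,0,0,-4],[0,40,0,0,0,-2]]]' 
python3 - <<'E'
from h import *
go(.458,.303,.30,177)
E
```

```text
time: 22.58
tool_pos: [0.6382, -0.1851, 0.4181]
tool_rot: [3.131, -0.01, -2.531]
contact_force: [1.1, -0.9, -2.3]
opening: 0.0588
time: 23.0
tool_pos: [0.4417, -0.1742, 0.4851]
tool_rot: [-3.137, -0.002, -2.53]
contact_force: [-0.1, -1.1, -1.8]
opening: 0.0583
time: 23.42
tool_pos: [0.3845, 0.0046, 0.4908]
tool_rot: [-3.128, 0.002, -2.91]
contact_force: [2.3, 0.1, -2.1]
opening: 0.0587
time: 23.83
tool_pos: [0.3783, 0.2127, 0.4957]
tool_rot: [-3.128, 0.011, 3.038]
contact_force: [1.5, -0.3, -2.9]
opening: 0.0589
t23.83 pos [378.3 212.7 495.7] rot [-179.2    0.6  174.1] F [ 1.5 -0.3 -2.9] op 58.9 q [ 0.34  0.11  1.58 -0.02  1.45 -1.12]
  go d [  79.7   90.3 -195.7] turn [0.8 0.6 2.9]
```

```bash
python3 -m creep '[[[10,30,-5,0.4,0.3,1],[20,30,-10,0.4,0.3,1],[25,28,-25,0,0,0.6],[20,0,-35,0,0,0],[0,0,-35,0,0,0]]]' 
python3 -m creep '[[[0,0,-35,0,0,0],[0,0,-35,0,0,0],[0,0,-15,0,0,0],[0,0,0,0,0,0]]]' 
python3 - <<'E'
from h import *
go(.458,.303,.203,177)
E
```

```text
time: 24.25
tool_pos: [0.4498, 0.3118, 0.3959]
tool_rot: [3.126, 0.02, 3.096]
contact_force: [-0.3, -0.3, -2.6]
opening: 0.059
time: 24.58
tool_pos: [0.4481, 0.3119, 0.302]
tool_rot: [3.131, 0.012, 3.097]
contact_force: [-0.5, -0.9, -1.5]
opening: 0.0586
t24.58 pos [448.1 311.9 302. ] rot [179.4   0.7 177.5] F [-0.5 -0.9 -1.5] op 58.6 q [ 0.47  0.48  1.62  0.    1.03 -1.06]
  go d [  9.9  -8.9 -99. ] turn [-0.6  0.7 -0.5]
```

```bash
python3 -m creep '[[[9,-8,-20,-0.6,0.7,-0.4],[0,0,-20,0,0,0],[0,0,-20,0,0,0],[0,0,-10,0,0,0],[0,0,0,0,0,0]]]' 
python3 - <<'E'
from h import *
go(.458,.303,.203,177)
E
```

```text
time: 25.0
tool_pos: [0.4591, 0.3044, 0.2363]
tool_rot: [3.139, 0.007, 3.09]
contact_force: [0.4, -0.1, -1.4]
opening: 0.0584
t25.00 pos [459.1 304.4 236.3] rot [179.8   0.4 177.1] F [ 0.4 -0.1 -1.4] op 58.4 q [ 0.45  0.57  1.66 -0.    0.9  -1.07]
  go d [ -1.1  -1.4 -33.3] turn [-0.1  0.4 -0.1]
```

```bash
python3 -m creep '[[[-1,-1,-14,0,0.4,0],[0,0,-10,0,0,0],[0,0,-4,0,0,0],[0,0,0,0,0,0]]]' 
python3 - <<'E'
from h import *
go(.458,.303,.203,177)
E
python3 -m creep '[[[0,0,-2,0,0,0],[0,0,0,0,0,0]]]'
```

```text
time: 25.33
tool_pos: [0.46, 0.3045, 0.2131]
tool_rot: [3.135, 0.008, 3.091]
contact_force: [-0.2, -0.4, -2.5]
opening: 0.0584
t25.33 pos [460.  304.5 213.1] rot [179.6   0.5 177.1] F [-0.2 -0.4 -2.5] op 58.4 q [ 0.45  0.61  1.68  0.    0.84 -1.08]
  go d [ -2.   -1.5 -10.1] turn [-0.4  0.5 -0.1]
time: 25.5
tool_pos: [0.4605, 0.305, 0.2128]
tool_rot: [3.134, 0.011, 3.091]
contact_force: [-0.3, 0.5, -2.3]
opening: 0.0588
```

```bash
python3 -m creep '[[[-2,-2,-6,-0.4,0.5,0],[0,0,-3,0,0,0],[0,0,0,0,0,0]]]' 
python3 -m creep '[[[0,0,-3,0,0,0],[0,0,0,0,0,0]]]'
python3 -m creep '[[[0,0,-2,0,0,0],[0,0,0,0,0,0]]]'
```

```text
time: 25.75
tool_pos: [0.4588, 0.3031, 0.2047]
tool_rot: [3.14, 0.004, 3.091]
contact_force: [0.5, -0.7, -1.4]
opening: 0.0588
time: 25.92
tool_pos: [0.4587, 0.303, 0.2013]
tool_rot: [3.14, 0.004, 3.091]
contact_force: [0.4, -0.8, -2.1]
opening: 0.0583
time: 26.08
tool_pos: [0.4587, 0.3031, 0.199]
tool_rot: [3.14, 0.004, 3.091]
contact_force: [0.1, -0.1, -2.3]
opening: 0.0586
```

```bash
python3 -m creep '[[[0,0,-1.5,0,0,0],[0,0,0,0,0,0]]]'
python3 -m creep '[[[0,0,0,0,0,0],[0,0,0,0,0,0],[0,0,0,0,0,0],[0,0,0,0,0,0]]]' -0.5
python3 -m creep '[[[0,0,30,0,0,0],[0,0,40,0,0,0],[-15,0,40,0,0,0],[-30,-5,40,0,0,0],[-30,-10,40,0,0,0]]]' 
python3 -m creep '[[[-30,-20,20,0,0,0],[-20,-20,20,0,0,0],[0,0,10,0,0,0],[0,0,0,0,0,0],[0,0,0,0,0,0]]]' -1
python3 - <<'E'
from h import *
st();w=pose("wrist");im=viewer.read_camera("wrist");cv2.imwrite("pics/w9.png",im)
E
```

```text
time: 26.25
tool_pos: [0.4589, 0.3032, 0.1989]
tool_rot: [3.14, 0.005, 3.091]
contact_force: [0.8, -0.5, -2.2]
opening: 0.0586
time: 26.58
tool_pos: [0.4595, 0.3035, 0.1997]
tool_rot: [3.139, 0.007, 3.091]
contact_force: [0.3, 0.6, 0.2]
opening: 0.069
time: 27.0
tool_pos: [0.3943, 0.29, 0.3726]
tool_rot: [-3.138, -0.005, 3.089]
contact_force: [0.9, 0.5, 0.7]
opening: 0.0687
time: 27.42
tool_pos: [0.3385, 0.2482, 0.4323]
tool_rot: [3.138, 0.009, 3.091]
contact_force: [0.0, -0.4, -0.9]
opening: 0.0909
t27.42 pos [338.5 248.2 432.3] rot [179.8   0.5 177.1] F [ 0.  -0.4 -0.9] op 90.9 q [ 0.45  0.12  1.74 -0.    1.27 -1.07]
```

View pics/w9.png

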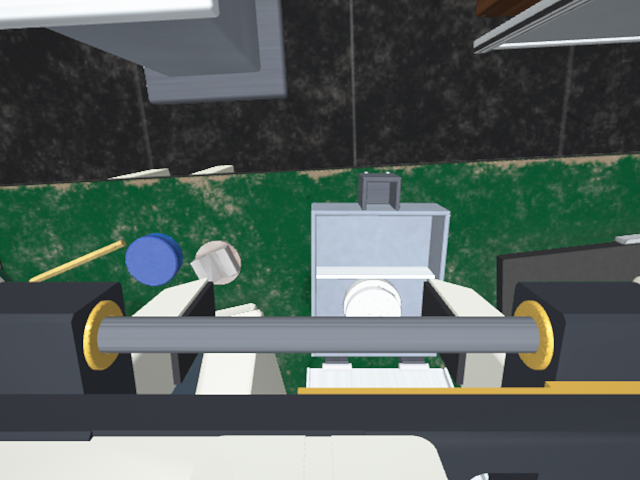

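The bay shows the two discs stacked at (372,300) and the hatch is still open. Now the syringe.

```bash
python3 -m creep '[[[5,-30,25,0,0,0],[5,-40,10,0,0,0],[5,-40,10,0,0,0],[0,-40,5,0,0,0],[0,-40,5,0,0,0]]]' 
python3 -m creep '[[[0,-40,0,0,0,2],[0,-40,0,0,0,2],[0,-40,0,0,0,2],[0,-40,0,0,0,2],[0,-40,0,0,0,2]]]' 
python3 -m creep '[[[20,-36,0,0,0,0],[35,-15,0,0,0,0],[40,0,0,0,0,0],[40,0,0,0,0,0],[40,0,0,0,0,0]]]' 
python3 -m creep '[[[35,0,-20,0,0,0],[20,0,-30,0,0,0],[0,0,-30,0,0,0],[0,0,0,0,0,0]]]' 
python3 - <<'E'
from h import *
go(.625,-.189,.3,187);w=pose("wrist");im=viewer.read_camera("wrist");cv2.imwrite("pics/w10.png",im)
print([proj(w,p) for p in((.672,-.1745,.01),(.567,-.186,.01))])
E
```

```text
time: 27.88
tool_pos: [0.3564, 0.0581, 0.4821]
tool_rot: [3.139, -0.003, 3.105]
contact_force: [1.4, -0.3, 0.1]
opening: 0.0916
time: 28.3
tool_pos: [0.3576, -0.151, 0.4779]
tool_rot: [3.135, -0.008, -2.996]
contact_force: [1.8, -0.1, 1.4]
opening: 0.0918
time: 28.72
tool_pos: [0.5346, -0.2155, 0.4692]
tool_rot: [3.131, -0.019, -3.013]
contact_force: [0.4, -0.6, 1.2]
opening: 0.0915
time: 29.05
tool_pos: [0.5996, -0.2163, 0.3757]
tool_rot: [3.126, -0.024, -3.011]
contact_force: [-0.9, -0.0, -0.7]
opening: 0.0917
t29.05 pos [ 599.6 -216.3  375.7] rot [ 179.1   -1.4 -172.5] F [-0.9 -0.  -0.7] op 91.7 q [-0.47  0.58  1.22 -0.    1.37 -2.17]
  go d [ 25.4  27.3 -75.7] turn [-0.7 -1.5 -0.5]
[array([347.21881999, 304.52794465]), array([351.73607919, 194.09458953])]
```

View pics/w10.png

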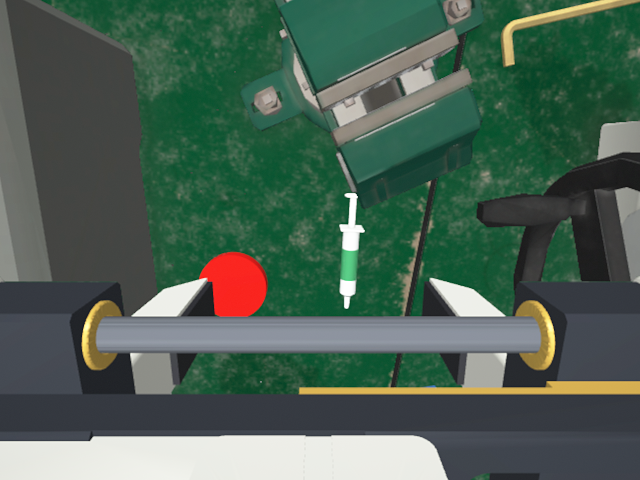

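The syringe lies as predicted, tip (346,306) and end (352,195). I'll descend slightly to its −y side to stay clear of the wheel.

```bash
python3 -m creep '[[[13,14,-20,-0.4,-0.8,-0.3],[12,13,-20,-0.3,-0.7,-0.2],[0,0,-25,0,0,0],[0,0,-20,0,0,0],[0,0,0,0,0,0]]]' 
python3 - <<'E'
from h import *
go(.625,-.189,.181,187)
E
```

```text
time: 29.52
tool_pos: [0.6268, -0.1905, 0.2971]
tool_rot: [-3.135, 0.011, -3.023]
contact_force: [-1.1, 0.6, -0.5]
opening: 0.0914
t29.52 pos [ 626.8 -190.5  297.1] rot [-179.6    0.6 -173.2] F [-1.1  0.6 -0.5] op 91.4 q [-0.41  0.67  1.28 -0.    1.18 -2.1 ]
  go d [  -1.8    1.5 -116.1] turn [0.3 0.7 0.2]
```

```bash
python3 -m creep '[[[-2,1,-25,0.3,0.7,0],[0,0,-25,0,0,0],[0,0,-25,0,0,0],[0,0,-12,0,0,0],[0,0,0,0,0,0]]]' 
python3 - <<'E'
from h import *
go(.625,-.189,.181,187)
E
```

```text
time: 29.93
tool_pos: [0.6269, -0.1925, 0.2198]
tool_rot: [-3.134, 0.012, -3.025]
contact_force: [-0.8, -0.7, 0.2]
opening: 0.0916
t29.93 pos [ 626.9 -192.5  219.8] rot [-179.5    0.7 -173.3] F [-0.8 -0.7  0.2] op 91.6 q [-0.41  0.75  1.35 -0.    1.02 -2.1 ]
  go d [ -1.9   3.5 -38.8] turn [0.4 0.7 0.3]
```

```bash
python3 -m creep '[[[-2,3,-15,0.4,0.7,0],[0,0,-14,0,0,0],[0,0,-8,0,0,0],[0,0,-5,0,0,0],[0,0,0,0,0,0]]]' 
python3 - <<'E'
from h import *
go(.625,-.189,.181,187)
E
```

```text
time: 30.35
tool_pos: [0.6265, -0.1907, 0.1808]
tool_rot: [-3.138, 0.008, -3.025]
contact_force: [-0.1, 0.9, 0.0]
opening: 0.0918
t30.35 pos [ 626.5 -190.7  180.8] rot [-179.8    0.4 -173.3] F [-0.1  0.9  0. ] op 91.8 q [-0.41  0.8   1.37  0.    0.96 -2.1 ]
  go d [-1.5  1.7  0.2] turn [0.2 0.5 0.3]
```

```bash
python3 -m creep '[[[0,0,0,0,0,0],[0,0,0,0,0,0],[0,0,0,0,0,0],[0,0,0,0,0,0],[0,0,0,0,0,0]]]' 1 10
python3 -m creep '[[[0,0,0,0,0,0],[0,0,0,0,0,0],[0,0,0,0,0,0],[0,0,0,0,0,0],[0,0,0,0,0,0]]]' 
python3 -m creep '[[[0,0,0,0,0,0],[0,0,0,0,0,0],[0,0,0,0,0,0],[0,0,0,0,0,0],[0,0,0,0,0,0]]]' 
python3 -m creep '[[[0,0,10,0,0,0],[0,-2,25,0,0,0],[0,-2,35,0,0,0],[0,0,30,0,0,0],[0,0,0,0,0,0]]]'
python3 - <<'E'
from h import *
st();im=viewer.read_camera("wrist");cv2.imwrite("pics/w11.png",im)
E
```

```text
time: 30.77
tool_pos: [0.6272, -0.1909, 0.1824]
tool_rot: [-3.137, 0.01, -3.025]
contact_force: [-0.1, 0.6, -1.0]
opening: 0.0633
time: 31.18
tool_pos: [0.6275, -0.1909, 0.1834]
tool_rot: [-3.136, 0.011, -3.025]
contact_force: [0.0, 0.3, -0.5]
opening: 0.0298
time: 31.6
tool_pos: [0.6274, -0.1909, 0.1833]
tool_rot: [-3.136, 0.011, -3.025]
contact_force: [-0.4, -0.1, 0.8]
opening: 0.0146
time: 32.02
tool_pos: [0.626, -0.1945, 0.2867]
tool_rot: [-3.139, 0.006, -3.025]
contact_force: [0.3, -0.3, 1.0]
opening: 0.0146
t32.02 pos [ 626.  -194.5  286.7] rot [-179.9    0.3 -173.3] F [ 0.3 -0.3  1. ] op 14.6 q [-0.42  0.68  1.29  0.    1.17 -2.11]
```

View pics/w11.png

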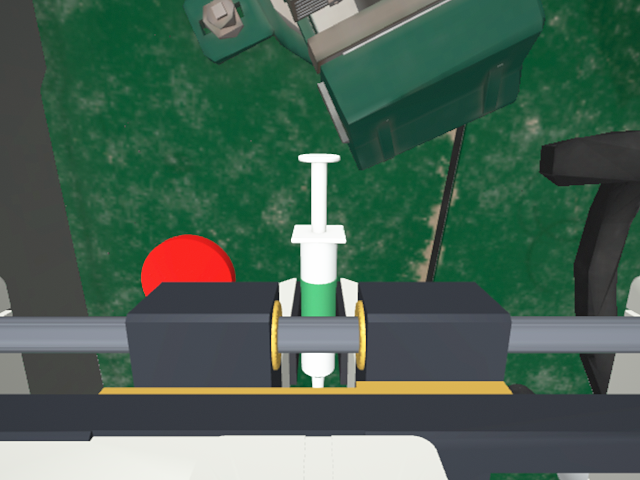

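The syringe is held square, with plunger end at (320,158) and flange at (318,233). Now carrying it to the latch-side bay, turning to yaw 87°.

```bash
python3 -m creep '[[[-5,0,40,0,0,0],[-25,0,40,0,0,0],[-35,0,40,0,0,0],[-40,0,30,0,0,0],[-40,0,25,0,0,0]]]' 
python3 -m creep '[[[-40,0,10,0,0,-4],[-35,10,0,0,0,-7],[-30,20,0,0,0,-7],[-10,35,0,0,0,-7],[0,40,0,0,0,-7]]]' 
python3 -m creep '[[[0,40,0,0,0,-7],[0,40,0,0,0,-7],[0,40,0,0,0,-7],[0,40,0,0,0,-7],[0,40,0,0,0,-7]]]' 
python3 -m creep '[[[0,40,0,0,0,-7],[0,40,0,0,0,-7],[0,40,0,0,0,-7],[0,40,0,0,0,-7],[0,30,0,0,0,-4]]]' 
python3 - <<'E'
from h import *
go(.3805,.300,.30,87)
E
```

```text
time: 32.48
tool_pos: [0.4983, -0.1927, 0.4337]
tool_rot: [3.134, -0.01, -3.022]
contact_force: [0.3, -0.7, 1.3]
opening: 0.0145
time: 32.9
tool_pos: [0.3739, -0.0935, 0.4468]
tool_rot: [3.141, -0.005, 2.702]
contact_force: [1.7, 0.7, -0.4]
opening: 0.0144
time: 33.32
tool_pos: [0.3721, 0.0707, 0.4459]
tool_rot: [3.141, -0.006, 2.212]
contact_force: [1.0, -0.2, -0.1]
opening: 0.0144
time: 33.73
tool_pos: [0.3708, 0.2349, 0.4443]
tool_rot: [-3.138, -0.006, 1.738]
contact_force: [0.3, -0.9, 0.2]
opening: 0.0145
t33.73 pos [370.8 234.9 444.3] rot [-179.8   -0.4   99.6] F [ 0.3 -0.9  0.2] op 14.5 q [0.39 0.15 1.67 0.01 1.32 0.22]
  go d [   9.7   65.1 -144.3] turn [ -0.4  -0.2 -12.6]
```

```bash
python3 -m creep '[[[5,33,-20,-0.2,0,-6.3],[5,33,-20,-0.2,-0.2,-6.3],[0,0,-35,0,0,0],[0,0,-35,0,0,0],[0,0,-20,0,0,0]]]' 
python3 -m creep '[[[0,0,0,0,0,0]]]'
python3 - <<'E'
from h import *
go(.3805,.300,.191,87)
E
```

```text
time: 34.15
tool_pos: [0.3786, 0.3108, 0.3122]
tool_rot: [3.133, -0.006, 1.509]
contact_force: [-0.1, 0.2, -0.4]
opening: 0.0145
time: 34.23
tool_pos: [0.3771, 0.3105, 0.3078]
tool_rot: [3.14, -0.001, 1.51]
contact_force: [-0.3, -0.7, -1.1]
opening: 0.0144
t34.23 pos [377.1 310.5 307.8] rot [179.9  -0.   86.5] F [-0.3 -0.7 -1.1] op 14.4 q [ 0.53  0.38  1.76 -0.    1.    0.59]
  go d [   3.4  -10.5 -116.8] turn [-0.   0.1  0.5]
```

```bash
python3 -m creep '[[[3,-10,-25,0,0,0.4],[0,0,-25,0,0,0],[0,0,-20,0,0,0],[0,0,-15,0,0,0],[0,0,0,0,0,0]]]' 
python3 - <<'E'
from h import *
go(.3805,.300,.191,87)
w=pose("wrist");im=viewer.read_camera("wrist");cv2.imwrite("pics/w12.png",im)
E
```

```text
time: 34.65
tool_pos: [0.3806, 0.3001, 0.2225]
tool_rot: [3.139, -0.001, 1.518]
contact_force: [-0.2, -0.7, 0.2]
opening: 0.0143
t34.65 pos [380.6 300.1 222.5] rot [ 1.798e+02 -1.000e-01  8.700e+01] F [-0.2 -0.7  0.2] op 14.3 q [ 0.51  0.51  1.86 -0.    0.77  0.56]
  go d [ -0.1  -0.1 -31.5] turn [-0.1  0.2  0. ]
```

View pics/w12.png

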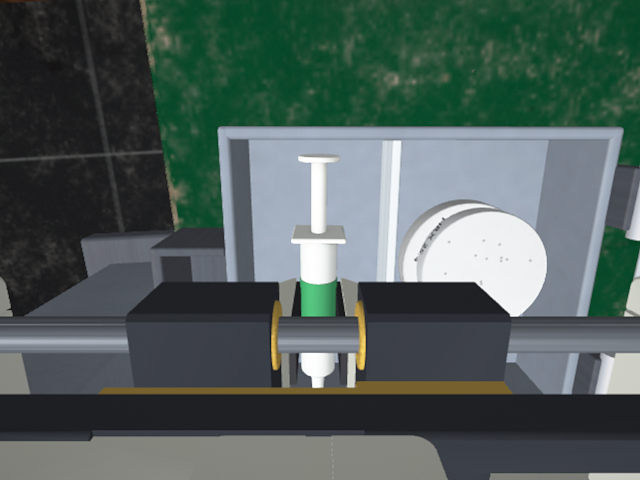

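The syringe is centred in the latch-side bay, along it. The two discs lie stacked in the hinge-side bay, with the top one's centre at about (482,262). Lowering.

```bash
python3 -m creep '[[[0,0,-14,0,0,0],[0,0,-10,0,0,0],[0,0,-6,0,0,0],[0,0,-3,0,0,0],[0,0,0,0,0,0]]]' 
python3 -m creep '[[[0,0,-2,0,0,0],[0,0,0,0,0,0]]]'
```

```text
time: 35.12
tool_pos: [0.3835, 0.3015, 0.1956]
tool_rot: [3.129, -0.008, 1.517]
contact_force: [0.1, -0.5, -0.8]
opening: 0.0141
time: 35.28
tool_pos: [0.3839, 0.3017, 0.1945]
tool_rot: [3.128, -0.008, 1.518]
contact_force: [0.2, 0.0, -1.0]
opening: 0.0146
```

```bash
python3 -m creep '[[[-3,-1,-3,0.7,0.4,0],[0,0,-2,0,0,0],[0,0,0,0,0,0]]]' 
python3 -m creep '[[[0,0,-2,0,0,0],[0,0,0,0,0,0]]]'
python3 - <<'E'
from h import *
go(.3805,.300,.189,87)
E
```

```text
time: 35.53
tool_pos: [0.3808, 0.3008, 0.1901]
tool_rot: [3.134, -0.023, 1.518]
contact_force: [-0.1, -0.3, -1.1]
opening: 0.0145
time: 35.7
tool_pos: [0.3809, 0.3009, 0.1882]
tool_rot: [3.134, -0.023, 1.517]
contact_force: [-1.2, -0.4, 1.1]
opening: 0.0146
t35.70 pos [380.9 300.9 188.2] rot [179.6  -1.3  86.9] F [-1.2 -0.4  1.1] op 14.6 q [0.51 0.56 1.89 0.03 0.67 0.54]
  go d [-0.4 -0.9  0.8] turn [-1.3  0.5  0.1]
```

```bash
python3 -m creep '[[[0,0,0,0,0,0],[0,0,0,0,0,0],[0,0,0,0,0,0]]]' 0.5
python3 -m creep '[[[0,0,15,0,0,0],[0,0,25,0,0,0],[0,0,40,0,0,0],[0,0,40,0,0,0],[0,0,40,0,0,0]]]'
python3 -m creep '[[[-5,0,40,0,0,0],[0,0,20,0,0,0],[0,0,0,0,0,0],[0,0,0,0,0,0]]]' 1
python3 - <<'E'
from h import *
st();w=pose("wrist");im=viewer.read_camera("wrist");cv2.imwrite("pics/w13.png",im)
msk=cv2.inRange(im,(225,225,225),(255,255,255))
n,l,s,c=cv2.connectedComponentsWithStats(msk)
for i in range(1,n):
    if s[i][4]>250:print(s[i],c[i].round(0),ray(w,*c[i],.02).round(3))
hsv=cv2.cvtColor(im,cv2.COLOR_BGR2HSV);g=cv2.inRange(hsv,(60,80,130),(90,255,255))
n,l,s,c=cv2.connectedComponentsWithStats(g)
for i in range(1,n):
    if s[i][4]>80:print("green",s[i],ray(w,*c[i],.02).round(3))
print(proj(w,[.381,.3067,.015]),proj(w,[.4585,.303,.031]))
E
```

```text
time: 35.95
tool_pos: [0.3809, 0.3009, 0.1881]
tool_rot: [3.134, -0.023, 1.518]
contact_force: [-0.2, 0.1, -0.4]
opening: 0.0225
time: 36.37
tool_pos: [0.3777, 0.2988, 0.3451]
tool_rot: [-3.131, -0.011, 1.517]
contact_force: [0.9, 0.8, -0.3]
opening: 0.0233
time: 36.7
tool_pos: [0.3723, 0.2988, 0.4172]
tool_rot: [3.138, -0.02, 1.517]
contact_force: [-0.8, -0.1, -1.0]
opening: 0.0023
t36.70 pos [372.3 298.8 417.2] rot [179.8  -1.1  86.9] F [-0.8 -0.1 -1. ] op 2.3 q [0.51 0.24 1.63 0.02 1.26 0.56]
[471 128 169   9 479] [560. 132.] [0.606 0.368 0.02 ]
[  457   133   183   183 30302] [553. 224.] [0.608 0.279 0.02 ]
[357 146   8 128 537] [361. 207.] [0.418 0.307 0.02 ]
[ 369  177   64   69 3367] [401. 211.] [0.458 0.3   0.02 ]
[316 180  23  20 257] [326. 189.] [0.384 0.327 0.02 ]
[  22  353  112   41 3844] [ 76. 371.] [0.103 0.144 0.02 ]
[569 354  47  25 545] [597. 362.] [0.67  0.123 0.02 ]
green [319 200  16  29 429] [0.383 0.303 0.02 ]
[323.35304918 208.61214034] [404.92767753 210.61160624]
```

The checks agree: syringe label at (383,303) mm and disc stack centroid at (458,300) mm, both in their bays. My 16 pictures are used up, so from here I'll use numbers only. Next, over the hatch and behind it with the fingers shut.

```bash
python3 -m creep '[[[0,0,35,0,0,0],[0,0,35,0,0,0],[10,0,25,0,0,0],[25,0,5,0,0,0],[35,0,0,0,0,0]]]'
python3 -m creep '[[[38,0,0,0,0,0],[38,-1,0,0,0,0],[38,-1,0,0,0,0],[30,0,0,0,0,0],[0,0,0,0,0,0]]]'
python3 - <<'E'
from h import *
go(.597,.2953,.50,87)
E
```

```text
time: 37.17
tool_pos: [0.4392, 0.2989, 0.5121]
tool_rot: [-3.126, -0.01, 1.521]
contact_force: [0.6, -0.2, 1.7]
opening: 0.0003
time: 37.58
tool_pos: [0.5954, 0.2958, 0.4977]
tool_rot: [-3.111, -0.002, 1.52]
contact_force: [0.3, 0.2, -0.4]
opening: 0.0006
t37.58 pos [595.4 295.8 497.7] rot [-1.783e+02 -1.000e-01  8.710e+01] F [ 0.3  0.2 -0.4] op 0.6 q [0.34 0.59 0.87 0.01 1.7  0.4 ]
  go d [ 1.6 -0.5  2.3] turn [-0.2 -1.7 -0.1]
```

```bash
python3 -m creep '[[[4,0,-20,-0.2,-1.7,0],[1,0,-30,0,0,0],[0,0,-30,0,0,0],[0,0,-20,0,0,0],[0,0,0,0,0,0]]]'
python3 - <<'E'
from h import *
go(.597,.2953,.385,87)
E
```

```text
time: 38.0
tool_pos: [0.603, 0.2945, 0.3784]
tool_rot: [-3.124, 0.007, 1.517]
contact_force: [-0.6, -0.5, -1.0]
opening: 0.0005
t38.00 pos [603.  294.5 378.4] rot [-179.     0.4   86.9] F [-0.6 -0.5 -1. ] op 0.5 q [ 0.34  0.64  1.1  -0.    1.42  0.39]
  go d [-6.   0.8  6.6] turn [ 0.4 -1.   0.1]
```

Now draw it forward to box x ≈ 109.

```bash
python3 -m creep '[[[-15,1,4,0.4,-1,0],[-15,1,2,0,0,0],[-15,1,0,0,0,0],[-10,1,0,0,0,0],[0,0,0,0,0,0]]]'
python3 - <<'E'
from h import *
go(.531,.2988,.385,87)
E
```

```text
time: 38.42
tool_pos: [0.5466, 0.2981, 0.3786]
tool_rot: [-3.133, 0.004, 1.516]
contact_force: [0.0, 0.2, -0.8]
opening: 0.0004
t38.42 pos [546.6 298.1 378.6] rot [-179.5    0.2   86.8] F [ 0.   0.2 -0.8] op 0.4 q [ 0.38  0.54  1.27 -0.    1.33  0.43]
  go d [-15.6   0.7   6.4] turn [ 0.2 -0.5  0.2]
```

```bash
python3 -m creep '[[[-12,1,6,0.2,-0.5,0],[-12,0,2,0,0,0],[-10,0,0,0,0,0],[0,0,0,0,0,0]]]'
python3 -m creep '[[[-12,1,2,0,0,0],[-12,0,2,0,0,0],[-10,0,0,0,0,0],[0,0,0,0,0,0]]]'
python3 - <<'E'
from h import *
go(.491,.3009,.386,87)
w=pose("wrist");im=viewer.read_camera("wrist");cv2.imwrite("pics/w14.png",im)
E
```

```text
time: 38.75
tool_pos: [0.5133, 0.2991, 0.387]
tool_rot: [3.139, -0.0, 1.515]
contact_force: [-0.1, 0.3, 0.3]
opening: 0.0002
time: 39.08
tool_pos: [0.4807, 0.2999, 0.3911]
tool_rot: [3.135, -0.0, 1.514]
contact_force: [-0.7, 0.9, -0.0]
opening: 0.0004
t39.08 pos [480.7 299.9 391.1] rot [179.6  -0.   86.8] F [-0.7  0.9 -0. ] op 0.4 q [ 0.42  0.43  1.43 -0.    1.28  0.48]
  go d [10.3  1.  -5.1] turn [-0.   0.4  0.2]
```

```bash
cat > hs.py <<'E'
from h import *
o=np.array([.422,.3045]);c3,s3=np.cos(np.radians(-3)),np.sin(np.radians(-3))
def W(bx,by,z): return np.array([o[0]+bx*c3-by*s3,o[1]+bx*s3+by*c3,z])
def P(r,y,th,off=.005): return W(.085-r*np.cos(th)+off*np.sin(th),y,.057+r*np.sin(th)+off*np.cos(th))
def score(im,mp,g):
    light=(im.min(2)>140).astype(np.uint8);out=[]
    for th in g:
        q=np.array([proj(mp,P(r,y,th)) for r,y in((.01,-.071),(.169,-.071),(.169,-.025),(.196,-.025),(.196,.025),(.169,.025),(.169,.071),(.01,.071))],np.int32)
        a=np.zeros_like(light);cv2.fillPoly(a,[q],1);b=cv2.dilate(a,np.ones((13,13)))-cv2.dilate(a,np.ones((3,3)))
        out.append((light[a>0].mean()-light[b>0].mean()).round(2))
    return out
E
python3 - <<'E'
from hs import *
g=np.arange(0,1.9,.1)
print(g.round(1))
print("ref shut",score(cv2.imread("pics/scene0.png"),pose("scene"),g),score(cv2.imread("pics/top0.png"),pose("top"),g))
for n in("scene","top"): im=viewer.read_camera(n);cv2.imwrite(f"pics/{n}1.png",im);print(n,score(im,pose(n),g))
E
```

```text
[0.  0.1 0.2 0.3 0.4 0.5 0.6 0.7 0.8 0.9 1.  1.1 1.2 1.3 1.4 1.5 1.6 1.7
 1.8]
ref shut [np.float64(0.77), np.float64(0.52), np.float64(0.41), np.float64(0.33), np.float64(0.24), np.float64(0.21), np.float64(0.22), np.float64(0.23), np.float64(0.2), np.float64(0.09), np.float64(0.03), np.float64(-0.19), np.float64(-0.24), np.float64(-0.19), np.float64(-0.19), np.float64(-0.16), np.float64(-0.14), np.float64(-0.14), np.float64(-0.14)] [np.float64(0.75), np.float64(0.74), np.float64(0.64), np.float64(0.56), np.float64(0.47), np.float64(0.45), np.float64(0.44), np.float64(0.37), np.float64(0.37), np.float64(0.36), np.float64(0.34), np.float64(0.31), np.float64(0.29), np.float64(0.21), np.float64(0.22), np.float64(-0.1), np.float64(-0.34), np.float64(-0.34), np.float64(-0.33)]
scene [np.float64(0.35), np.float64(0.23), np.float64(0.04), np.float64(-0.06), np.float64(-0.1), np.float64(-0.14), np.float64(-0.15), np.float64(-0.06), np.float64(-0.02), np.float64(-0.07), np.float64(0.01), np.float64(0.31), np.float64(0.4), np.float64(0.42), np.float64(0.26), np.float64(0.09), np.float64(0.05), np.float64(0.02), np.float64(-0.01)]
top [np.float64(0.36), np.float64(0.37), np.float64(0.35), np.float64(0.33), np.float64(0.3), np.float64(0.23), np.float64(0.18), np.float64(0.18), np.float64(0.2), np.float64(0.24), np.float64(0.24), np.float64(0.19), np.float64(0.02), np.float64(-0.13), np.float64(-0.03), np.float64(-0.3), np.float64(-0.39), np.float64(-0.37), np.float64(-0.31)]
```

The scene camera puts the hatch at θ ≈ 1.25 rad, so it is following the fingers. Continuing along the arc.

```bash
python3 -m creep '[[[-12,1,-8,0,0.3,0],[-12,1,-6,0,0,0],[-8,1,-3,0,0,0],[0,0,0,0,0,0]]]'
python3 - <<'E'
from h import *
go(.450,.303,.376,87)
E
```

```text
time: 39.57
tool_pos: [0.4522, 0.3024, 0.3751]
tool_rot: [3.133, -0.002, 1.512]
contact_force: [0.1, 0.8, 0.5]
opening: 0.0007
t39.57 pos [452.2 302.4 375.1] rot [ 1.795e+02 -1.000e-01  8.660e+01] F [0.1 0.8 0.5] op 0.7 q [ 0.45  0.4   1.52 -0.    1.21  0.51]
  go d [-2.2  0.6  0.9] turn [-0.1  0.5  0.4]
```

Next waypoints are θ=45° (413,305,355), then θ=30° (381,306.6,324).

```bash
python3 -m creep '[[[-14,1,-8,0,0.5,0.3],[-14,1,-8,0,0,0],[-12,1,-7,0,0,0],[0,0,0,0,0,0]]]'
python3 -m creep '[[[-12,1,-10,0,0,0],[-12,1,-12,0,0,0],[-10,0,-12,0,0,0],[0,0,0,0,0,0]]]'
python3 - <<'E'
from hs import *
go(.381,.3066,.324,87)
print(score(viewer.read_camera("scene"),pose("scene"),np.arange(.2,1.3,.1)))
E
```

```text
time: 39.9
tool_pos: [0.4143, 0.3051, 0.353]
tool_rot: [3.135, -0.003, 1.516]
contact_force: [-0.5, -0.6, -0.9]
opening: 0.0006
time: 40.23
tool_pos: [0.3838, 0.3076, 0.3216]
tool_rot: [3.126, -0.006, 1.516]
contact_force: [-1.1, 0.1, 0.6]
opening: 0.0006
t40.23 pos [383.8 307.6 321.6] rot [179.1  -0.4  86.9] F [-1.1  0.1  0.6] op 0.6 q [ 0.52  0.37  1.74 -0.    1.02  0.58]
  go d [-2.8 -1.   2.4] turn [-0.3  0.9  0.1]
[np.float64(0.47), np.float64(0.41), np.float64(0.41), np.float64(0.3), np.float64(0.26), np.float64(0.1), np.float64(0.04), np.float64(0.05), np.float64(-0.01), np.float64(-0.1), np.float64(-0.09)]
```

```bash
python3 -m creep '[[[-9,0,-12,-0.3,0.9,0],[-9,0,-12,0,0,0],[-8,0,-13,0,0,0],[0,0,0,0,0,0]]]'
python3 -m creep '[[[-5,0,-12,0,0,0],[-5,0,-12,0,0,0],[-5,0,-6,0,0,0],[0,0,0,0,0,0]]]'
python3 - <<'E'
from hs import *
go(.333,.3093,.248,87)
print(score(viewer.read_camera("scene"),pose("scene"),np.arange(-.04,.6,.06)))
E
```

```text
time: 40.62
tool_pos: [0.3654, 0.3091, 0.2903]
tool_rot: [3.126, -0.008, 1.515]
contact_force: [-0.9, -0.3, -0.7]
opening: 0.0004
time: 40.95
tool_pos: [0.3562, 0.3107, 0.2645]
tool_rot: [3.116, -0.013, 1.514]
contact_force: [-3.1, -0.7, 4.7]
opening: 0.0005
t40.95 pos [356.2 310.7 264.5] rot [178.6  -0.8  86.8] F [-3.1 -0.7  4.7] op 0.5 q [ 0.56  0.41  1.86 -0.    0.84  0.62]
  go d [-23.2  -1.4 -16.5] turn [-0.7  1.5  0.3]
[np.float64(0.46), np.float64(0.44), np.float64(0.4), np.float64(0.35), np.float64(0.28), np.float64(0.25), np.float64(0.26), np.float64(0.26), np.float64(0.22), np.float64(0.21), np.float64(0.26)]
```

```bash
python3 -m creep '[[[-8,-1,-3,-0.7,1.5,0],[-8,0,-5,0,0,0],[-6,0,-5,0,0,0],[0,0,0,0,0,0]]]'
python3 - <<'E'
from hs import *
go(.331,.3093,.24,87)
E
```

```text
time: 41.33
tool_pos: [0.3353, 0.3105, 0.254]
tool_rot: [3.138, -0.003, 1.513]
contact_force: [-0.9, -1.3, 2.0]
opening: 0.0005
t41.33 pos [335.3 310.5 254. ] rot [179.8  -0.2  86.7] F [-0.9 -1.3  2. ] op 0.5 q [0.58 0.41 1.91 0.   0.82 0.64]
  go d [ -4.3  -1.2 -14. ] turn [-0.2  0.2  0.3]
```

```bash
python3 -m creep '[[[-4,-1,-6,0,0,0],[0,0,-5,0,0,0],[0,0,0,0,0,0]]]'
python3 -m creep '[[[-1,0,-3,0,0,0],[0,0,-2,0,0,0],[0,0,0,0,0,0]]]'
python3 -m creep '[[[0,0,-2,0,0,0],[0,0,0,0,0,0]]]'
```

```text
time: 41.58
tool_pos: [0.3306, 0.3098, 0.2431]
tool_rot: [3.135, -0.005, 1.514]
contact_force: [3.1, -1.6, 3.9]
opening: 0.0006
time: 41.83
tool_pos: [0.3291, 0.3098, 0.2374]
tool_rot: [3.135, -0.005, 1.515]
contact_force: [0.7, 0.5, 1.9]
opening: 0.0007
time: 42.0
tool_pos: [0.3289, 0.3097, 0.2348]
tool_rot: [3.135, -0.005, 1.515]
contact_force: [1.1, 0.4, 1.7]
opening: 0.0007
```

```bash
python3 -m creep '[[[0,0,-1.5,0,0,0],[0,0,0,0,0,0]]]'
python3 -m creep '[[[0,0,-1.2,0,0,0],[0,0,0,0,0,0]]]'
```

```text
time: 42.17
tool_pos: [0.3289, 0.3097, 0.2333]
tool_rot: [3.135, -0.005, 1.515]
contact_force: [0.3, -1.5, 3.5]
opening: 0.0007
time: 42.33
tool_pos: [0.3288, 0.3097, 0.2334]
tool_rot: [3.135, -0.005, 1.515]
contact_force: [1.1, -0.8, 1.5]
opening: 0.0006
```

```bash
python3 -m creep '[[[0,0,-2.5,0,0,0],[0,0,0,0,0,0]]]'
```

```text
time: 42.5
tool_pos: [0.3287, 0.3097, 0.2336]
tool_rot: [3.134, -0.006, 1.515]
contact_force: [-0.0, -1.5, 1.4]
opening: 0.0003
```

```bash
python3 -m creep '[[[0,0,-2.5,0,0,0]]]'; python3 -m creep '[[[0,0,-2,0,0,0]]]'
```

```text
time: 42.58
tool_pos: [0.3286, 0.3097, 0.2327]
tool_rot: [3.133, -0.006, 1.515]
contact_force: [-8.6, -6.3, 46.1]
opening: 0.0006
time: 42.67
tool_pos: [0.3285, 0.3096, 0.2328]
tool_rot: [3.132, -0.007, 1.515]
contact_force: [-6.4, -6.8, 35.3]
opening: 0.0001
```

```bash
python3 -m creep '[[[0,0,6,0,0,0],[0,0,10,0,0,0],[0,0,15,0,0,0],[0,0,0,0,0,0]]]'
python3 -m creep '[[[0,0,0,0,0,0],[0,0,0,0,0,0],[0,0,0,0,0,0],[0,0,0,0,0,0],[0,0,0,0,0,0]]]'
python3 - <<'E'
from hs import *
st();im=viewer.read_camera("scene");print(score(im,pose("scene"),np.arange(-.04,.6,.06)))
E
```

```text
time: 43.0
tool_pos: [0.3274, 0.3091, 0.265]
tool_rot: [3.135, -0.005, 1.515]
contact_force: [1.1, -0.2, 0.2]
opening: 0.0008
time: 43.42
tool_pos: [0.3264, 0.3085, 0.2623]
tool_rot: [3.138, -0.003, 1.515]
contact_force: [0.1, -0.1, 0.6]
opening: 0.0006
t43.42 pos [326.4 308.5 262.3] rot [179.8  -0.2  86.8] F [ 0.1 -0.1  0.6] op 0.6 q [0.59 0.39 1.92 0.   0.83 0.64]
[np.float64(0.5), np.float64(0.42), np.float64(0.32), np.float64(0.24), np.float64(0.22), np.float64(0.21), np.float64(0.22), np.float64(0.18), np.float64(0.16), np.float64(0.16), np.float64(0.16)]
```

The hatch seems to be held. I'll back off well clear and verify with the cameras.

```bash
python3 -m creep '[[[0,0,40,0,0,0],[0,0,40,0,0,0],[0,-20,40,0,0,0],[0,-35,20,0,0,0],[0,-40,10,0,0,0]]]'
python3 -m creep '[[[0,-40,0,0,0,0],[0,-40,0,0,0,0],[0,-40,0,0,0,0],[0,-40,0,0,0,0],[0,-40,0,0,0,0]]]'
python3 -m creep '[[[0,-40,0,0,0,0],[0,-40,0,0,0,0],[0,0,0,0,0,0],[0,0,0,0,0,0],[0,0,0,0,0,0]]]'
python3 -m creep '[[[0,0,0,0,0,0],[0,0,0,0,0,0],[0,0,0,0,0,0],[0,0,0,0,0,0],[0,0,0,0,0,0]]]'
python3 - <<'E'
from hs import *
st();g=np.arange(-.04,.4,.04);print(g.round(2))
for n in("scene","top"):
    im=viewer.read_camera(n);a=cv2.imread(f"pics/{n}0.png");cv2.imwrite(f"pics/{n}2.png",im);mp=pose(n)
    print(n,score(a,mp,g),score(im,mp,g))
    m=np.zeros(im.shape[:2],np.uint8)
    cv2.fillConvexPoly(m,cv2.convexHull(np.array([proj(mp,W(x,y,z)) for x in(-.115,.1) for y in(-.08,.08) for z in(0,.065)],np.int32)),1)
    print("box-region mean abs diff",cv2.absdiff(im,a)[m>0].mean(), "noise elsewhere",cv2.absdiff(im,a)[:150,:150].mean())
    for nm,p in dict(tin=(.388,.07,.011),anvil=(.395,.138,.02),hex=(.40,-.01,.005)).items():
        u,v=proj(mp,p).astype(int);print(nm,u,v,cv2.absdiff(im,a)[v-8:v+8,u-8:u+8].mean().round(1))
E
```

```text
time: 43.88
tool_pos: [0.3252, 0.2156, 0.4102]
tool_rot: [-3.135, 0.004, 1.522]
contact_force: [0.7, 0.1, -0.2]
opening: 0.0007
time: 44.3
tool_pos: [0.3227, 0.0089, 0.4138]
tool_rot: [3.137, 0.002, 1.529]
contact_force: [1.2, -0.5, -0.3]
opening: 0.0002
time: 44.72
tool_pos: [0.3203, -0.0828, 0.4137]
tool_rot: [3.136, 0.005, 1.512]
contact_force: [-0.1, 0.2, 0.1]
opening: 0.0003
time: 45.13
tool_pos: [0.3208, -0.0775, 0.4133]
tool_rot: [3.137, 0.003, 1.524]
contact_force: [0.1, -0.1, -0.9]
opening: 0.0005
t45.13 pos [320.8 -77.5 413.3] rot [179.7   0.2  87.3] F [ 0.1 -0.1 -0.9] op 0.5 q [-0.47 -0.04  1.96 -0.    1.21 -0.42]
[-0.04  0.    0.04  0.08  0.12  0.16  0.2   0.24  0.28  0.32  0.36]
scene [np.float64(0.81), np.float64(0.77), np.float64(0.67), np.float64(0.58), np.float64(0.49), np.float64(0.45), np.float64(0.41), np.float64(0.38), np.float64(0.35), np.float64(0.31), np.float64(0.27)] [np.float64(0.8), np.float64(0.75), np.float64(0.66), np.float64(0.56), np.float64(0.48), np.float64(0.44), np.float64(0.41), np.float64(0.37), np.float64(0.34), np.float64(0.3), np.float64(0.26)]
box-region mean abs diff 2.655675675675676 noise elsewhere 5.7581037037037035
tin 339 317 3.5
anvil 324 333 4.7
hex 348 296 2.6
top [np.float64(0.77), np.float64(0.75), np.float64(0.75), np.float64(0.72), np.float64(0.73), np.float64(0.69), np.float64(0.64), np.float64(0.62), np.float64(0.56), np.float64(0.52), np.float64(0.48)] [np.float64(0.77), np.float64(0.76), np.float64(0.75), np.float64(0.72), np.float64(0.73), np.float64(0.7), np.float64(0.64), np.float64(0.62), np.float64(0.56), np.float64(0.52), np.float64(0.49)]
box-region mean abs diff 1.3398528272656856 noise elsewhere 2.773051851851852
tin 252 298 2.8
anvil 228 295 3.4
hex 281 293 10.5
```

```bash
python3 -c "
from h import *
print(robot.hand_in());st()"
```

```text
the job is handed in; nothing more can be done
None
the job is handed in; nothing more can be done
```

The job is handed in, with no verdict reported. I pressed the hatch open and stacked the two blocks I found in the hinge-side bay. I laid the one syringe I found along the latch-side bay, then folded the hatch down and pressed it shut. The robot's clock read about 45 s of the 210 s allowed.

**Last checks that agreed:**
- **Hatch:** in both fixed cameras the box area matches the starting picture of the latched hatch, with differences below the noise elsewhere. The robot had backed well clear by then.
- **Contents:** just before closing, the wrist camera put the syringe's label at (383, 303) mm and the centre of the stack at (458, 300) mm. Both are inside their bays.
- **Bystanders:** the tin and anvil areas are unchanged in both cameras.

**What disagreed or stayed uncertain:**
- **Hex key:** the top camera showed a larger difference there (10.5 against about 3). I put this down to the arm or its shadow in the view. The scene camera showed no change, and the gripper never worked low near it.
- **Loupe:** I never found it in any picture.
- **Other blocks or syringes:** I saw no others, which fits the minimum of three. One out of sight can't be fully ruled out.
- **Pressing force:** the fingertips briefly read about 46 N on the pad at the final press. That is above the 6–12 N advised and above the 40 N limit, which the rules state for the arm and the gripper's body.

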